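# Turn a lamp base on a post and seat it in the drilling jig

### The job

Turn the square lamp base a quarter turn clockwise by pushing it against the steel post, then slide it home into the corner: notch over the key, one edge flush along the side stop, the notched edge touching both of the fence's stop pads. Once home, keep it pressed on the pads with 15 to 20 N for a good second so it beds in, then let go and leave it there. Slide it flat without lifting it, never push it or load fence, stop or post with more than 25 N, and leave everything else where it is.

Things in the scene. Friction and masses are not known exactly. Their poses are not given: they have to be found in the camera images.
- jig: Grey laminated jig board fixed on the bench, 340 (its x) x 520 (its y) x 18 mm thick. Origin: centre of its underside, at bench height z = 0; x points away from the robot, y to its left, turned by up to 10 degrees. It carries the fence, stop and post, all fixed; fence and stop form an inside corner. Sliding is done on its top.
- fence: Fixed wooden fence, 190 (board x) x 30 x 30 mm, at the board's -y end, axes as the board's. Origin: board top, on its face, which looks to +y. A key (16 mm wide, 24 high, 5 mm to +x of the origin) sticks out 30 mm. Two 18 mm steel stop pads, 37 mm either side of the key, stand out equally by 2 to 22 mm: a setting not measured and different each time, to be found by feel.
- stop: Fixed wooden side stop, 30 x 160 mm long (board y) x 30 mm high, at the board's far (+x) side, meeting the fence. Its axes are the board's; origin on the board's top, at the middle of its working face, which looks to board -x (towards the robot).
- post: Fixed round steel post, 30 mm diameter, 45 mm high over the board (the dark collar at its foot can be ignored). Origin: on its axis at the board top. It stands between the lamp base and the fence, near the robot side of the board, 175 to 195 mm from the plane of the stop face, ahead of the robot-side half of the lamp base.
- base: Loose square lamp base of pale wood, 120 x 120 x 36 mm, 0.3 to 0.6 kg, dark round inlay on top. Origin: centre of underside; z up. Mid +x edge has an open notch 26 mm wide, 34 mm deep, full height. It starts left of the post, notch looking to board +x within 12 degrees; it must finish with the notch to board -y, over the key. Slides at roughly 2 to 8 N.
- notch (a point): Point on the lamp base: middle of the notched edge (60 mm from its centre, in the plane of that edge), at its underside.
- home (a point): Point on the board's top: the lamp base's origin when it is home with the pads at mid setting (12 mm out). 60 mm from the stop's face, 72 mm from the fence's; the true home lies up to 10 mm either way along board y, where the pads stop it. Axes as the board's.
- home_notch (a point): Point on the board's top, in the middle of the key's width and 12 mm in front of the fence's face: where point notch lies when the lamp base is home with the pads at mid setting (up to 10 mm either way along board y). Axes as the board's.
- sandblock: Bystander: cork sanding block, 60 x 85 x 30 mm, at the far left corner of the board. Origin at its underside.
- trysquare: Bystander: small try square, about 65 x 70 x 14 mm, at the near right corner of the board.
- pencil: Bystander: carpenter's pencil, 120 x 8 x 8 mm, on the board behind the fence.
- glue: Bystander: plain white glue bottle, 60 mm diameter, 160 mm high, on the bench to the left.
- tin: Bystander: steel tin, 80 mm diameter, 90 mm high, on the bench to the left.
- offcut: Bystander: wood offcut, 110 x 50 x 40 mm, on the bench to the left.
- mug: Bystander: white mug, 76 mm diameter, 90 mm high, on the bench to the right.
- driver: Bystander: screwdriver lying on the bench to the right.
Mind the look-alikes: they are no part of the job. What is meant by the base is not blue, and is the larger of those in its own colour.

How it is judged:
By the outcome, as a careful person would: the job done as asked, in the order asked, and still so for the second after the job is handed in, with the robot touching nothing.
It also fails if it takes over 72 s, if anything falls off the work surface, if the arm or the gripper's body presses on something with over 40 N, if the wrist force passes 120 N, or if a joint passes its speed limit or range.

### The arm

A 6-joint arm with a two-finger parallel gripper is mounted at the origin on the work surface. World frame = base frame: x ahead of the robot, y to its left, z up, the work surface at z = 0. Lengths are in m, angles in rad, forces in N, time in s.
With the tool pointing down it reaches from about 0.3 to 0.875 m from the base axis. Payload 6.4 kg.
Tool frame: the origin (TCP) lies on the centre line of the jaws, within the pads' length; the fingertips stand 17 mm ahead of it and the grasp point (between the pads) lies 2 mm behind it; z points along the fingers, x is the direction in which the jaws open and shut, and the axes are right-handed (so a half turn about z gives the same grasp; the last joint's range is limited). The gripper opens to 85 mm and grips with 20 to 120 N. Pads are 22 mm wide; open, the fingers measure 114 mm over their backs; the gripper's body (76 mm by 85 mm) begins 54 mm behind the grasp point. The pads swing forward as they close: fully open they stand 13 mm farther back than shut.
Start: joints at [1.051, 0.181, 1.607, -0, 1.354, -0.206], TCP at [0.177, 0.547, 0.248] pointing down, gripper open.
Joint ranges: [-2.99, 2.99], [-0.89, 2.07], [0.3, 2.58], [-1.14, 4.28], [0, 2.63], [-3.12, 3.12]. Speed limits (rad/s): [2.57, 2.57, 3.01, 3.14, 3.14, 3.14].

### API

Orientations are given as a unit quaternion [w, x, y, z].
In Python, from bench import ctrl gives the robot as it stands.
- The arm moves only by the tool servo_tool, never from a script. Its argument "increments" is text: rows parted by semicolons, each of 5 numbers parted by spaces: the shift along the tool's x, y, z in cm, then the turn about the tool's z in rad, then the opening, from 0 (shut) to 1 (fully open). In form: dx dy dz yaw gripper; .... A call has 1 to 10 rows; each row shifts and turns the commanded pose from where the row before left it, along the tool's axes as they then stand; what a row does not reach is not made up. A row lasts 1/8 s, in which the tool goes at most 62.5 mm and 10.7 degrees, less where a joint would pass 70% of its speed; a pose out of reach is approached as far as the arm can. A call is refused whole if a number of a shift passes 6.25 or a number of a turn 0.188, either way. A call with a gripper value outside its range is refused whole. The fingers move at their own pace and stop on an object; the grip force is fixed at half the most. Time passes only in rows, so rows that do not move let the fingers close. It gives the time, the measured TCP pose, the force and the opening at its end, in the units of the state.
- ctrl.get_obs(): the state, without advancing time (a new reading comes with each control period).
- ctrl.camera(name): name is "side" or "top"; returns (picture, depth): 420x560x3 uint8, red, green, blue; 420x560 float32, m along the optical axis (not along the pixel's ray), 0 where there is no reading.
- ctrl.camera_params(name): a dict with "mtx" (3x3 intrinsics, pixels), "distortion" ([k1, k2, p1, p2, k3] as OpenCV has them; the pictures are not rectified), "position" and "attitude" of the camera in the world. Camera axes: x right, y down, z forward; pixel columns grow to the right and rows downward; lengths in m; the calibration is good to about 2 mm. A picture is of the moment at which its call begins. camera_params takes no time and is no camera call.
- ctrl.hand_in(): hands the job in, once; it reports no verdict.
The state is a dict: "time_s": time; "q": joint angles; "dq": joint speeds; "joint_efforts": joint torques, N m; "eef_pos": TCP position; "eef_rot": TCP orientation; "wrist_force": force on the tool from outside, world axes, zero at the start; "torque": the same for the moment, N m; "opening": opening from 0.0 (shut) to 1.0 (fully open).
Only numpy, scipy, OpenCV 4.12 (cv2) and the standard library are available. Lean on these libraries where they do the work, as an engineer would, in place of code of your own. Each camera call takes 0.05 s, during which the arm holds its last target.

## Working session

There is one attempt and no reset: what is moved stays moved. The work goes in short steps, Python scripts to look and compute and a tool call to move; the robot and the scene stay as the last step left them, time stands still between calls to the robot, and variables do not carry over. Pictures are saved under pics/ and viewed, and the job is handed in when it is done.

Besides the shell and the picture viewer there is one more tool, called after "Request:" by a JSON object that holds its "fn" and its "kwargs", one argument or row to a line. servo_tool: Moves the arm, as the interface text tells. Its arguments: {"type":"object","properties":{"increments":{"type":"string"}},"required":["increments"]}

```bash
ls; mkdir -p pics
python3 - <<'E'
from bench import ctrl
import cv2,numpy as np
print(ctrl.get_obs())
for n in("top","side"):
    p,d=ctrl.camera(n); np.savez(f"pics/{n}0.npz",p=p,d=d)
    cv2.imwrite(f"pics/{n}0.png",p[:,:,::-1]); print(n,ctrl.camera_params(n))
E
```

```text
pics
{'time_s': 0.0, 'q': array([ 1.05071106e+00,  1.81525180e-01,  1.60800881e+00,  3.18522972e-05,
        1.35377181e+00, -2.06296451e-01]), 'dq': array([-1.32838290e-03,  3.04531154e-05, -4.34924155e-04, -4.43886276e-04,
        5.00494962e-04, -1.09093397e-03]), 'joint_efforts': array([ 9.58140699e-04, -4.44871438e+01, -3.51331973e+01, -1.91262070e-04,
        9.11777315e-03,  1.05576390e-05]), 'eef_pos': array([0.17719426, 0.54647792, 0.24739264]), 'eef_rot': array([ 3.36817532e-04,  8.08909835e-01,  5.87932092e-01, -7.87725308e-04]), 'wrist_force': array([ 0.06581257,  0.51581219, -0.3680468 ]), 'torque': array([ 0.01150725,  0.02165024, -0.01977707]), 'opening': 0.998127008270293}
top {'mtx': array([[424.50259244,   0.        , 283.55677092],
       [  0.        , 424.50259244, 205.58684417],
       [  0.        ,   0.        ,   1.        ]]), 'distortion': array([-0.05611263,  0.        ,  0.        ,  0.        ,  0.        ]), 'position': array([0.24164978, 0.02932314, 1.18976392]), 'attitude': array([-0.08241752,  0.71732039, -0.6872547 ,  0.07962284])}
side {'mtx': array([[398.54586396,   0.        , 284.47392187],
       [  0.        , 398.54586396, 205.98733391],
       [  0.        ,   0.        ,   1.        ]]), 'distortion': array([-0.09740002,  0.        ,  0.        ,  0.        ,  0.        ]), 'position': array([ 0.07792164, -0.75011416,  0.76455359]), 'attitude': array([-0.41462036,  0.87735558, -0.21512124,  0.10981801])}
```

View pics/top0.png

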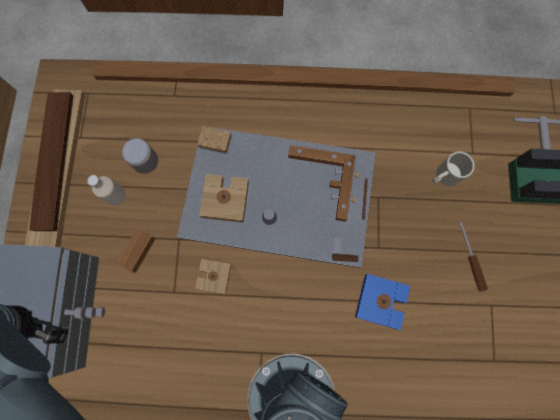

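View pics/side0.png

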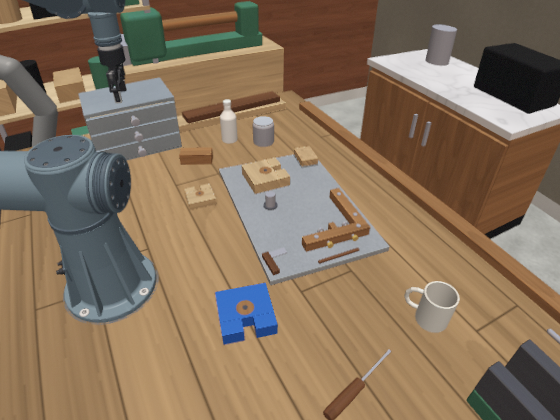

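Candidates for the base: pale square on the board at top px (224,197), a smaller pale one at (212,277) on the bench, and a blue one at (384,301). The base is not blue and is the larger pale one, so I choose (224,197). I'll check it in a close crop.

```bash
cat > h.py <<'E'
import numpy as np,cv2
from scipy.spatial.transform import Rotation as R
from bench import ctrl
def cam(n):
    c=ctrl.camera_params(n); q=c["attitude"]
    return c["mtx"],c["distortion"],np.array(c["position"]),R.from_quat([q[1],q[2],q[3],q[0]]).as_matrix()
def onplane(n,uv,z):
    K,D,p,M=cam(n)
    x=cv2.undistortPoints(np.array(uv,float).reshape(-1,1,2),K,D).reshape(-1,2)
    r=np.c_[x,np.ones(len(x))]@M.T
    t=(z-p[2])/r[:,2]
    return p+r*t[:,None]
def proj(n,P):
    K,D,p,M=cam(n)
    rv=cv2.Rodrigues(M.T)[0]
    return cv2.projectPoints(np.array(P,float).reshape(-1,1,3),rv,-M.T@p,K,D)[0].reshape(-1,2)
E
python3 - <<'E'
import numpy as np,cv2
p=np.load("pics/top0.npz")["p"]
c=p[115:275,170:390,::-1]; cv2.imwrite("pics/crop0.png",cv2.resize(c,None,fx=3.6,fy=3.6,interpolation=cv2.INTER_CUBIC))
p=np.load("pics/side0.npz")["p"]
c=p[130:280,210:390,::-1]; cv2.imwrite("pics/crop1.png",cv2.resize(c,None,fx=4,fy=4,interpolation=cv2.INTER_CUBIC))
E
```

```text
(no output)
```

View pics/crop0.png

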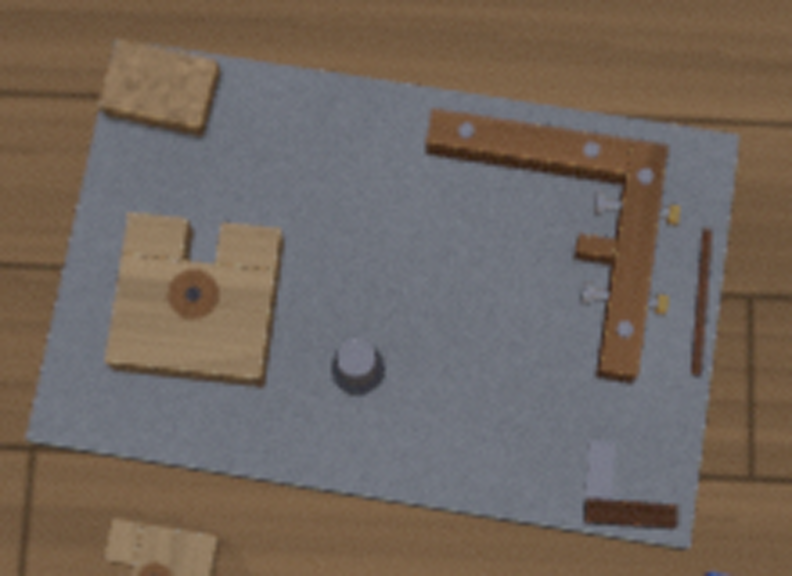

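View pics/crop1.png

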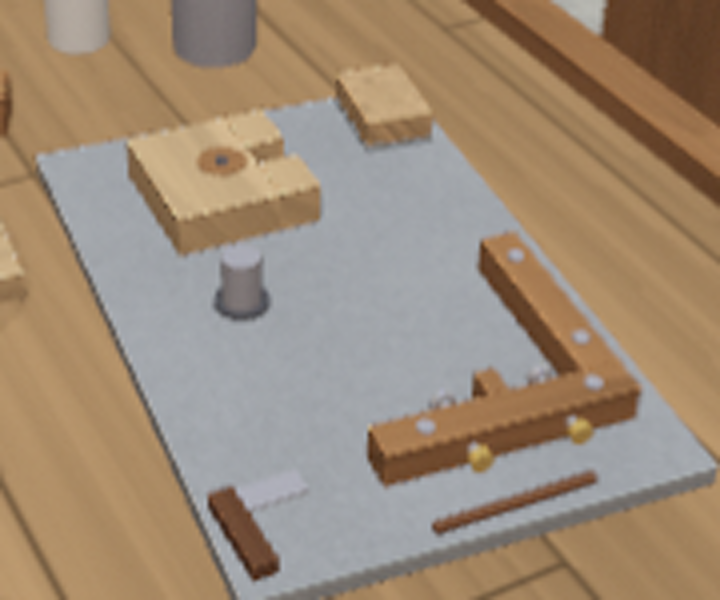

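```bash
cat > meas.py <<'E'
import numpy as np,cv2
from h import *
def refine(g,poly):
    return cv2.cornerSubPix(g.astype(np.float32),np.array(poly,np.float32).reshape(-1,1,2),(3,3),(-1,-1),(cv2.TERM_CRITERIA_EPS|cv2.TERM_CRITERIA_COUNT,50,.01)).reshape(-1,2)
E
python3 - <<'E'
from meas import *
for n,f,guess in (("top","pics/top0.npz",dict(board=[(202,127),(375,152),(361,267),(178,237)],base=[(205,174.5),(248,178),(243,220.5),(200,217)],fence=[(345,152),(336,220)],stopc=[(288.5,157.5),(289.5,145.7),(355,156)],fend=[(336.5,219.5),(347,220.5)])),):
    p=np.load(f)["p"]; g=cv2.cvtColor(p,cv2.COLOR_RGB2GRAY)
    for k,z in(("board",.018),("base",.054),("stopc",.048),("fend",.048)):
        r=refine(g,guess[k]); W=onplane(n,r,z)
        print(k,np.round(r,1).tolist(),np.round(W[:,:2]*1000,1).tolist())
        d=np.diff(np.vstack([W,W[:1]]),axis=0)[:,:2]; print(" len",np.round(np.hypot(*d.T)*1000,1)," ang",np.round(np.degrees(np.arctan2(d[:,1],d[:,0])),1))
# masks
p=np.load("pics/top0.npz")["p"]; hsv=cv2.cvtColor(p,cv2.COLOR_RGB2HSV)
for uv in [(215,205),(240,210),(224,197),(300,200),(269,214),(344,190),(316,156),(208,140)]:
    print(uv,p[uv[1],uv[0]],hsv[uv[1],uv[0]])
E
```

```text
board [[202.10000610351562, 125.0999984741211], [375.0, 152.0], [361.0, 266.5], [178.0, 237.0]] [[751.1, 292.8], [688.2, -221.1], [352.5, -180.2], [412.6, 331.0]]
 len [517.7 338.1 514.7 340.6]  ang [-97.  173.1  83.3  -6.4]
base [[204.89999389648438, 173.3000030517578], [247.60000610351562, 179.8000030517578], [242.60000610351562, 220.39999389648438], [199.5, 215.6999969482422]] [[590.5, 263.8], [576.6, 142.8], [460.7, 149.4], [468.8, 268.3]]
 len [121.8 116.1 119.2 121.7]  ang [-96.5 176.7  86.1  -2.1]
stopc [[287.3999938964844, 156.5], [289.29998779296875, 144.89999389648438], [355.20001220703125, 155.0]] [[652.0, 35.0], [687.2, 30.9], [665.0, -158.0]]
 len [ 35.4 190.2 193.4]  ang [ -6.6 -96.7  93.8]
fend [[334.6000061035156, 218.8000030517578], [346.0, 220.60000610351562]] [[477.3, -102.0], [473.4, -133.3]]
 len [31.5 31.5]  ang [-97.1  82.9]
(215, 205) [145 124  99] [ 16  81 145]
(240, 210) [144 123  96] [ 17  85 144]
(224, 197) [60 53 60] [150  30  60]
(300, 200) [110 115 123] [108  27 123]
(269, 214) [121 120 134] [122  27 134]
(344, 190) [111  78  56] [ 12 126 111]
(316, 156) [117  83  57] [ 13 131 117]
(208, 140) [141 118  92] [ 16  89 141]
```

```bash
cat >> meas.py <<'E'
A=np.radians(-6.7); 
def setframe(a):
    global EX,EY
    EX=np.array([np.cos(a),np.sin(a)]);EY=np.array([-np.sin(a),np.cos(a)])
setframe(A)
def tob(W): W=np.atleast_2d(W)[:,:2]*1000; return np.c_[W@EX,W@EY]
def tow(B): B=np.atleast_2d(B); return (B[:,:1]*EX+B[:,1:2]*EY)/1000
def edge(g,n,z,a,b,half=4,N=25,tr=.12):
    """sub-pixel edge: sample gray across world segment a-b (m,xy), fit line; returns fitted end points"""
    a=np.array(a);b=np.array(b); d=(b-a)/np.linalg.norm(b-a); nn=np.array([-d[1],d[0]]);L=np.linalg.norm(b-a)
    s=np.linspace(-half*.0027,half*.0027,81); pts=[]
    for t in np.linspace(tr,1-tr,N):
        P=a+d*L*t+s[:,None]*nn; uv=proj(n,np.c_[P,np.full(81,z)]).astype(np.float32)
        v=cv2.remap(g.astype(np.float32),uv[:,0].reshape(1,-1),uv[:,1].reshape(1,-1),cv2.INTER_LINEAR).ravel()
        v=cv2.GaussianBlur(v.reshape(1,-1),(0,0),5).ravel(); gr=np.abs(np.gradient(v)); gr[:5]=0;gr[-5:]=0
        i=gr.argmax(); pts.append(P[i])
    pts=np.array(pts).astype(np.float32)
    vx,vy,x0,y0=cv2.fitLine(pts,cv2.DIST_HUBER,0,.001,.001).ravel(); 
    r=np.abs((pts-[x0,y0])@[-vy,vx])
    return np.array([x0,y0]),np.array([vx,vy]),np.median(r)*1000
E
python3 - <<'E'
from meas import *
f=np.load("pics/top0.npz");p=f["p"]; g=cv2.cvtColor(p,cv2.COLOR_RGB2GRAY)
segs=dict(stop_back=(.687,.031,.665,-.158,.048),fence_back=(.665,-.158,.4734,-.1333,.048),fence_end=(.4773,-.102,.4734,-.1333,.048),stop_end=(.657,.034,.687,.031,.048),
 stop_face=(.654,.034,.640,-.10,.048),fence_face=(.477,-.102,.530,-.110,.048),
 board_far=(.751,.293,.688,-.221,.018),board_near=(.4126,.331,.3525,-.18,.018),board_r=(.688,-.221,.3525,-.180,.018),board_l=(.7500,.293,.4126,.331,.018),
 base_l=(.590,.264,.469,.268,.054),base_r=(.577,.143,.461,.149,.054),base_near=(.469,.268,.461,.149,.054))
for k,v in segs.items():
    c,d,r=edge(g,"top",v[4],v[:2],v[2:4]); print(k,"b",np.round(tob(c)[0] ,1),"wang %.2f"%(np.degrees(np.arctan2(d[1],d[0]))%180),"res %.2f"%r)
# post top
hsv=cv2.cvtColor(p,cv2.COLOR_RGB2HSV)
sub=cv2.resize(p[200:230,255:285,::-1],None,fx=20,fy=20,interpolation=cv2.INTER_NEAREST); cv2.imwrite("pics/post.png",sub)
w=onplane("top",[(269,214.5)],.063); print("post",w,tob(w))
print("depth", f["d"][214,269],f["d"][205,215])
E
```

```text
stop_back b [679.8  -4.7] wang 83.45 res 0.53
fence_back b [575.6 -78.9] wang 173.36 res 1.03
fence_end b [484.  -59.7] wang 81.68 res 0.14
stop_end b [664.4 110.7] wang 174.69 res 0.24
stop_face b [640.6  45.2] wang 83.24 res 0.34
fence_face b [516.  -45.9] wang 173.88 res 0.29
board_far b [709.6 127.9] wang 83.21 res 0.63
board_near b [371.2 148.9] wang 83.34 res 0.50
board_r b [ 539.  -138.2] wang 173.18 res 1.27
board_l b [540.9 380.6] wang 173.14 res 0.43
base_l b [491.7 326.8] wang 176.17 res 0.42
base_r b [497.9 207.5] wang 175.93 res 0.36
base_near b [438.9 256.1] wang 85.39 res 0.45
post [[0.47841598 0.07789553 0.063     ]] [[466.06058069 133.1806977 ]]
depth 1.1510402 1.164181
```

View pics/post.png

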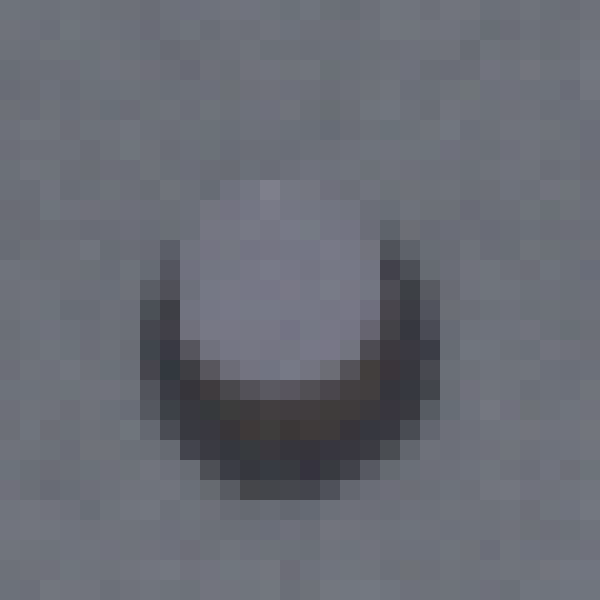

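Measured, in board-aligned axes at −6.7° (mm):
- **Base:** centre about (498, 267), yawed about +2.5° to the board. Its sides measure 119 mm.
- **Post:** (466, 133), which is 183 mm from the stop face. That is within the given 175–195 mm.
- **Stop face:** x≈649.5.
- **Fence face:** y≈−47.5.

The close crop confirms the choice: pale square, notch to +x, on the board.

```bash
cat > st.py <<'E'
from meas import *
import sys
def state():
    o=ctrl.get_obs(); q=o["eef_rot"]; M=R.from_quat([q[1],q[2],q[3],q[0]]).as_matrix()
    b=tob(o["eef_pos"])[0]; f=o["wrist_force"]; 
    yaw=np.degrees(np.arctan2(M[1,0],M[0,0]))+6.7
    print("t %.2f b %s z %.1f toolx-ang(board) %.1f F_b x%.1f y%.1f z%.1f open %.2f q6 %.2f tilt %.2f"%(o["time_s"],np.round(b,1),o["eef_pos"][2]*1000,yaw,f[:2]@EX,f[:2]@EY,f[2],o["opening"],o["q"][5],M[2,2]))
    return o,M
def go(bx,by,z):
    o,M=state(); w=np.r_[tow([bx,by])[0],z/1000]; d=M.T@(w-o["eef_pos"])*100
    print("tool delta cm",np.round(d,2))
if __name__=="__main__":
    if len(sys.argv)>3: go(*map(float,sys.argv[1:4]))
    else: state()
E
python3 st.py 505 370 247
```

```text
t 0.10 b [112.2 563.5] z 247.5 toolx-ang(board) 78.7 F_b x0.1 y-0.1 z-0.6 open 1.00 q6 -0.21 tilt -1.00
tool delta cm [-11.29  42.3    0.05]
```

Request:
{"fn": "servo_tool", "kwargs": {
  "increments": "-1.41 5.29 0 0 0;-1.41 5.29 0 0 0;-1.41 5.29 0 0 0;-1.41 5.29 0 0 0;-1.41 5.29 0 0 0;-1.41 5.29 0 0 0;-1.41 5.29 0 0 0;-1.41 5.29 0 0 0;0 0 0 -0.1 0;0 0 0 -0.1 0"
}}

```text
time_s: 1.35
eef_pos: [0.5456, 0.308, 0.2473]
eef_rot: [-0.0, 0.746, 0.666, -0.001]
wrist_force: [0.2, 0.1, 0.3]
opening: 0.002
```

```bash
python3 st.py 505 370 60
```

```text
t 1.35 b [506.  369.5] z 247.3 toolx-ang(board) 90.3 F_b x0.2 y0.1 z0.3 open 0.00 q6 -1.13 tilt -1.00
tool delta cm [ 0.06 -0.07 18.73]
```

Request:
{"fn": "servo_tool", "kwargs": {
  "increments": "0 0 5 0 0;0 0 5 0 0;0 0 5 0 0;0 0 4 0 0;0 0 1 0 0;0 0 0 0 0"
}}

```text
time_s: 2.1
eef_pos: [0.5452, 0.309, 0.0483]
eef_rot: [-0.0, 0.746, 0.666, -0.0]
wrist_force: [0.4, -0.2, 1.2]
opening: 0.002
```

```bash
cat > look.py <<'E'
from st import *
def look(tag,crop_t=(115,275,170,390),crop_s=(110,270,190,400)):
    o,M=state()
    out=[]
    for n,c in(("top",crop_t),("side",crop_s)):
        p,d=ctrl.camera(n); np.savez(f"pics/{n}_{tag}.npz",p=p,d=d)
        k=p[c[0]:c[1],c[2]:c[3],::-1]; out.append(cv2.resize(k,None,fx=600/k.shape[1]*.66*2,fy=600/k.shape[1]*.66*2,interpolation=cv2.INTER_CUBIC)[:,:792])
    h=min(300,*[x.shape[0] for x in out])
    out=[cv2.resize(x,(int(x.shape[1]*299/x.shape[0]),299)) for x in out]
    w=sum(x.shape[1] for x in out); im=np.hstack(out); 
    s=800/im.shape[1]; im=cv2.resize(im,(800,int(im.shape[0]*s)))
    cv2.imwrite(f"pics/{tag}.png",im)
look(sys.argv[1])
E
python3 look.py a1
```

```text
t 2.10 b [505.4 370.5] z 48.3 toolx-ang(board) 90.2 F_b x0.4 y-0.2 z1.2 open 0.00 q6 -1.13 tilt -1.00
```

View pics/a1.png

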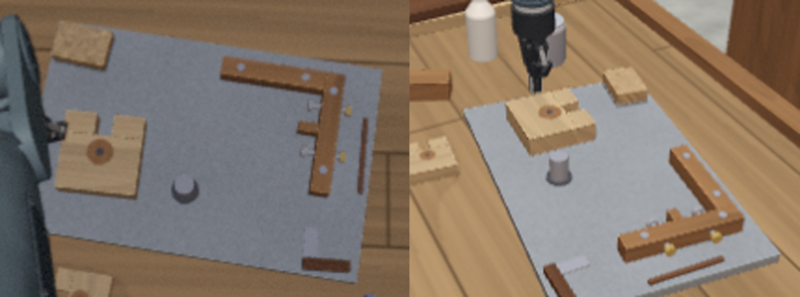

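The top view shows the fingers at (60,130), left of the base and clear of the sanding block. Next I lower and move in to contact.

Request:
{"fn": "servo_tool", "kwargs": {
  "increments": "0 0 0.4 0 0;-1 0 0.4 0 0;-0.8 0 0 0 0;-0.3 0 0 0 0;-0.3 0 0 0 0"
}}

```text
time_s: 2.82
eef_pos: [0.5426, 0.2848, 0.0404]
eef_rot: [0.0, 0.746, 0.666, 0.0]
wrist_force: [0.3, -0.2, -0.1]
opening: 0.001
```

```bash
python3 st.py
```

```text
t 2.83 b [505.7 346.2] z 40.4 toolx-ang(board) 90.2 F_b x0.3 y-0.2 z-0.1 open 0.00 q6 -1.17 tilt -1.00
```

Request:
{"fn": "servo_tool", "kwargs": {
  "increments": "-0.3 0 0 0 0;-0.4 0 0 0 0;-0.5 0 0 0 0;-0.5 0 0 0 0;-0.5 0 0 0 0;-0.5 0 0 0 0"
}}

```text
time_s: 3.58
eef_pos: [0.5394, 0.258, 0.0404]
eef_rot: [0.0, 0.746, 0.666, 0.0]
wrist_force: [0.6, 1.1, 1.4]
opening: -0.005
```

```bash
python3 look.py a2
```

```text
t 3.58 b [505.6 319.2] z 40.4 toolx-ang(board) 90.2 F_b x0.5 y1.2 z1.4 open -0.01 q6 -1.21 tilt -1.00
```

View pics/a2.png

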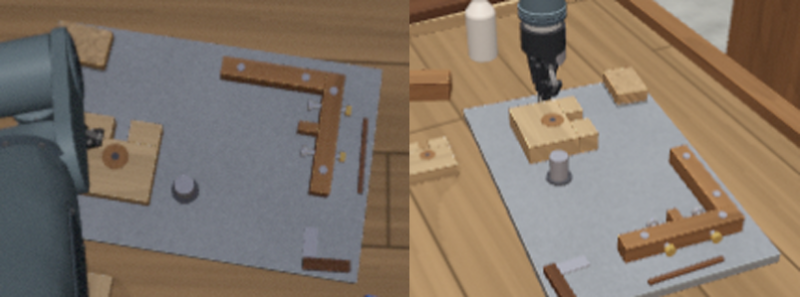

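Base moved about 20 mm and is sliding flat, with the fingers at (92,137) behind it. I'll keep going to the post.

Request:
{"fn": "servo_tool", "kwargs": {
  "increments": "-0.5 0 0 0 0;-0.5 0 0 0 0;-0.5 0 0 0 0;-0.5 0 0 0 0;-0.5 0 0 0 0;-0.4 0 0 0 0;-0.3 0 0 0 0"
}}

```text
time_s: 4.55
eef_pos: [0.5357, 0.2263, 0.0403]
eef_rot: [-0.0, 0.746, 0.666, -0.0]
wrist_force: [-0.0, 2.0, -0.2]
opening: -0.001
```

```bash
python3 st.py
```

```text
t 4.55 b [505.7 287.2] z 40.3 toolx-ang(board) 90.2 F_b x-0.2 y2.0 z-0.2 open -0.00 q6 -1.26 tilt -1.00
```

Pushing the left face near its middle can only turn it about 15° before it jams across the post. I'll shift to the far-left corner for the first part of the turn, then push the near face to finish.

Request:
{"fn": "servo_tool", "kwargs": {
  "increments": "0.6 0 0 0 0;0.4 2 0 0 0;0 1.8 0 0 0;-0.4 0.2 0 0 0;-0.4 0 0 0 0"
}}

```text
time_s: 5.18
eef_pos: [0.575, 0.2238, 0.0399]
eef_rot: [-0.0, 0.746, 0.666, -0.001]
wrist_force: [0.7, 0.5, -0.0]
opening: 0.002
```

```bash
python3 look.py a3
```

```text
t 5.17 b [544.9 289.4] z 39.9 toolx-ang(board) 90.2 F_b x0.6 y0.6 z-0.0 open 0.00 q6 -1.28 tilt -1.00
```

View pics/a3.png

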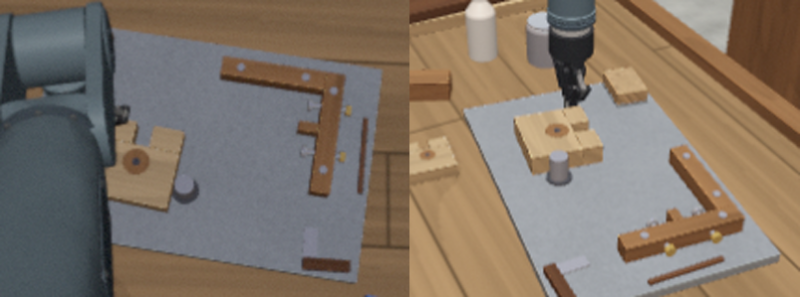

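The base is now against or almost against the post (185,188), with the finger at the far-left corner (120,112). Next I push −y in small steps.

Request:
{"fn": "servo_tool", "kwargs": {
  "increments": "-0.4 0 0 0 0;-0.4 0 0 0 0;-0.3 0 0 0 0;-0.3 0 0 0 0"
}}

```text
time_s: 5.78
eef_pos: [0.577, 0.2119, 0.0417]
eef_rot: [0.001, 0.746, 0.665, 0.004]
wrist_force: [9.4, 12.9, -1.8]
opening: -0.003
```

```bash
python3 st.py
```

```text
t 5.78 b [548.3 277.8] z 41.7 toolx-ang(board) 90.1 F_b x7.8 y13.9 z-1.8 open -0.00 q6 -1.30 tilt -1.00
```

```bash
python3 look.py a4; python3 st.py
```

```text
t 5.78 b [548.3 277.8] z 41.7 toolx-ang(board) 90.1 F_b x7.8 y13.9 z-1.8 open -0.00 q6 -1.30 tilt -1.00
t 5.88 b [548.6 277.7] z 42.0 toolx-ang(board) 90.1 F_b x6.2 y10.5 z-2.0 open -0.00 q6 -1.30 tilt -1.00
```

View pics/a4.png

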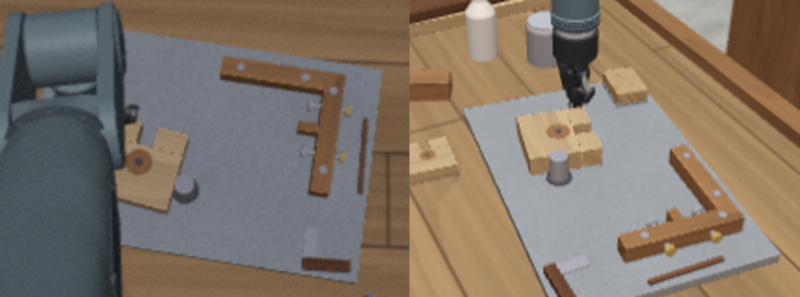

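```bash
cat > zoom.py <<'E'
import sys,numpy as np,cv2
tag=sys.argv[1];n=sys.argv[2];r0,r1,c0,c1=map(int,sys.argv[3:7])
p=np.load(f"pics/{n}_{tag}.npz")["p"][r0:r1,c0:c1,::-1]
s=min(780/p.shape[1],580/p.shape[0]);cv2.imwrite(f"pics/z_{n}_{tag}.png",cv2.resize(p,None,fx=s,fy=s,interpolation=cv2.INTER_CUBIC))
E
python3 zoom.py a4 top 160 240 215 315;python3 zoom.py a4 side 150 220 240 330
```

```text
(no output)
```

View pics/z_top_a4.png

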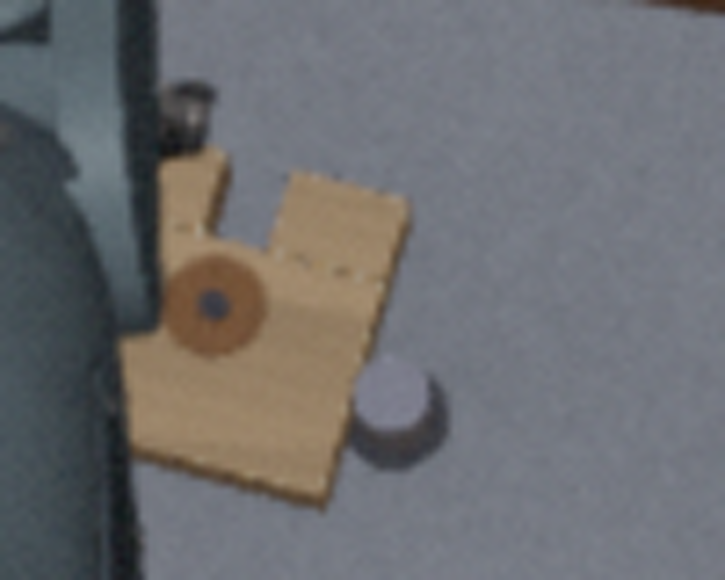

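View pics/z_side_a4.png

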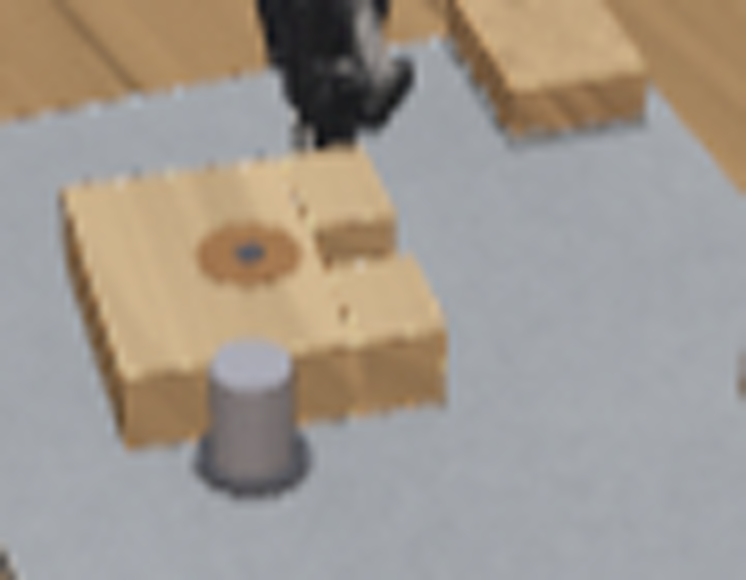

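```bash
cat > pb.py <<'E'
# pb.py cam z u v u v...: board coords of pixels; angle of first pair
from meas import *
import sys
n=sys.argv[1];z=float(sys.argv[2]);uv=np.array(list(map(float,sys.argv[3:]))).reshape(-1,2)
b=tob(onplane(n,uv,z));print(np.round(b,1).tolist())
for i in range(len(b)-1):
    d=b[i+1]-b[i];print("len %.1f ang %.1f"%(np.hypot(*d),np.degrees(np.arctan2(d[1],d[0]))))
E
python3 pb.py top .054 244.4 201.8; python3 pb.py top .054 271.5 188.3 259.8 229.7;python3 pb.py top .054 245.9 181
```

```text
[[492.3, 206.7]]
[[542.2, 139.3], [422.4, 151.4]]
len 120.5 ang 174.2
[[551.7, 213.3]]
```

The right face is on the post, θ≈7° so far. Friction at the finger is high (about 0.5), so the finger should swing in an arc about the post contact, yawing with the face.

Request:
{"fn": "servo_tool", "kwargs": {
  "increments": "0.1 0 0.15 0.06 0;0 0.3 0 0.06 0;-0.35 0.6 0 0.05 0;-0.4 0.6 0 0.05 0"
}}

```text
time_s: 6.38
eef_pos: [0.5878, 0.2008, 0.0394]
eef_rot: [0.0, 0.815, 0.579, 0.001]
wrist_force: [3.5, 4.4, -0.4]
opening: -0.0
```

```bash
python3 look.py a5;python3 zoom.py a5 top 160 240 215 315
```

```text
t 6.38 b [560.3 268. ] z 39.4 toolx-ang(board) 77.5 F_b x2.9 y4.8 z-0.4 open -0.00 q6 -1.10 tilt -1.00
```

View pics/z_top_a5.png

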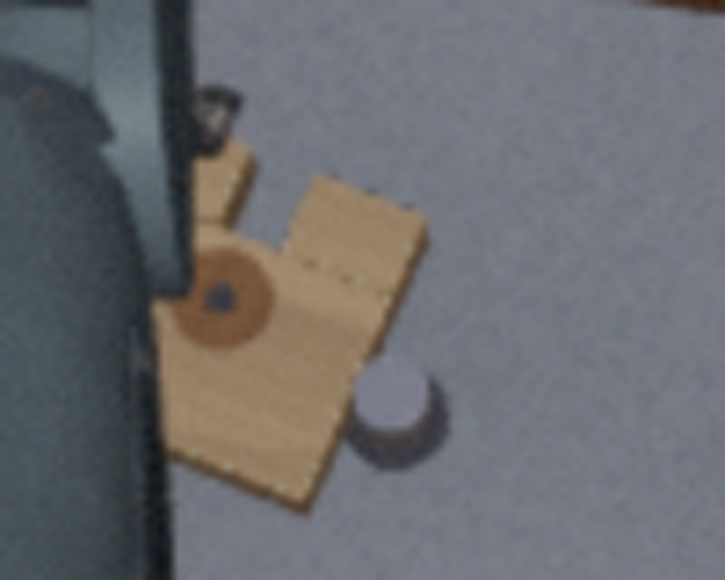

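Rotation is progressing smoothly (right face now from (425,235) to (305,510)) at about 5.6 N. I'll continue the arc.

Request:
{"fn": "servo_tool", "kwargs": {
  "increments": "-0.35 0.85 0 0.07 0;-0.35 0.85 0 0.06 0;-0.35 0.85 0 0.06 0;-0.35 0.85 0 0.06 0"
}}

```text
time_s: 6.98
eef_pos: [0.6113, 0.1733, 0.0385]
eef_rot: [-0.0, 0.881, 0.473, -0.001]
wrist_force: [-0.1, 1.3, 0.9]
opening: 0.002
```

```bash
python3 look.py a6;python3 zoom.py a6 top 160 240 215 315
```

```text
t 6.97 b [586.9 243.4] z 38.5 toolx-ang(board) 63.2 F_b x-0.2 y1.3 z0.9 open 0.00 q6 -0.90 tilt -1.00
```

View pics/z_top_a6.png

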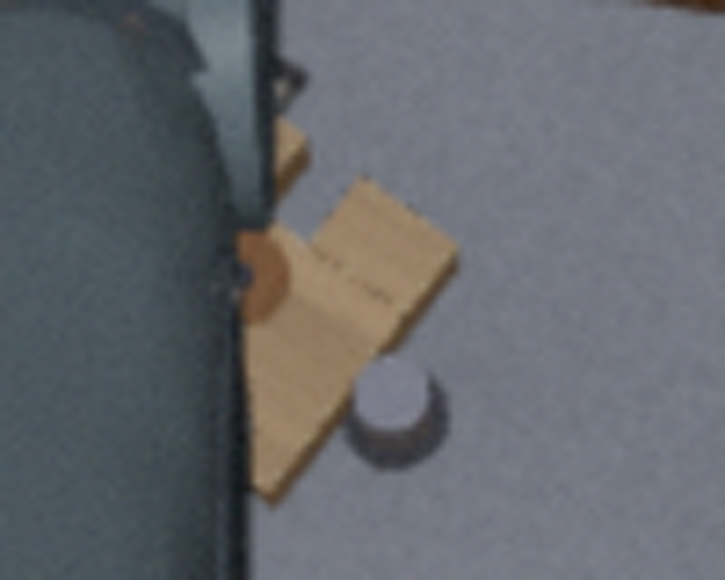

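```bash
python3 pb.py top .054 278.2 195.9 252.5 229.4;python3 pb.py top .054 249.1 197.7
```

```text
[[523.7, 117.4], [420.0, 171.1]]
len 116.8 ang 152.6
[[505.9, 195.9]]
```

θ≈27°, centre (506,196), right face on the post (the inlay and edge agree). I'll go round to the near (−x) face and push along it to continue the turn.

Request:
{"fn": "servo_tool", "kwargs": {
  "increments": "2.2 0 0 0 0;0.3 -4 0 0 0;0 -5 0 0 0;0 -4.2 0 0 0;-2 0 0 0 0;-3.2 0 0 0 0;0 0 0 0 0"
}}

```text
time_s: 7.95
eef_pos: [0.4847, 0.2227, 0.0383]
eef_rot: [-0.0, 0.88, 0.474, -0.001]
wrist_force: [-0.1, 0.5, 0.1]
opening: -0.004
```

```bash
python3 look.py a7;python3 st.py 456 265 38
```

```text
t 7.95 b [455.4 277.7] z 38.3 toolx-ang(board) 63.3 F_b x-0.1 y0.5 z0.1 open -0.00 q6 -0.78 tilt -1.00
t 8.05 b [457.5 279.1] z 39.0 toolx-ang(board) 63.3 F_b x-0.2 y0.2 z0.1 open -0.00 q6 -0.78 tilt -1.00
tool delta cm [-1.32  0.5   0.1 ]
```

View pics/a7.png

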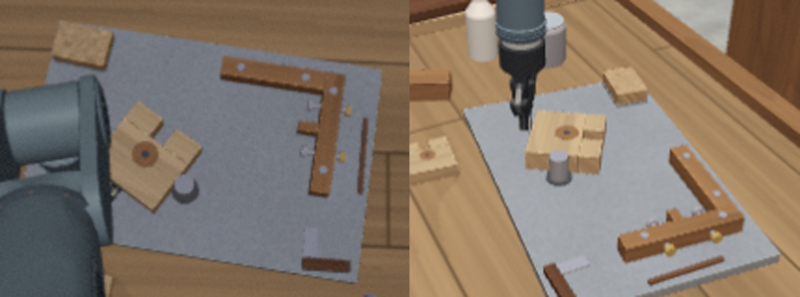

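Base pose is unchanged (inlay at (145,153)) and the finger is just off the near-left face at local (−81, 51). Pushing now.

Request:
{"fn": "servo_tool", "kwargs": {
  "increments": "-1.2 0 0 0 0;0 0.8 0 0 0;0 0.5 0 0 0;0.2 0.6 0 0.05 0;0.25 0.6 0 0.06 0"
}}

```text
time_s: 8.68
eef_pos: [0.5039, 0.2033, 0.0388]
eef_rot: [-0.0, 0.906, 0.424, -0.0]
wrist_force: [-0.6, 1.7, 1.2]
opening: 0.0
```

```bash
python3 look.py a8
```

```text
t 8.68 b [476.8 260.7] z 38.8 toolx-ang(board) 56.8 F_b x-0.8 y1.7 z1.2 open 0.00 q6 -0.71 tilt -1.00
```

View pics/a8.png

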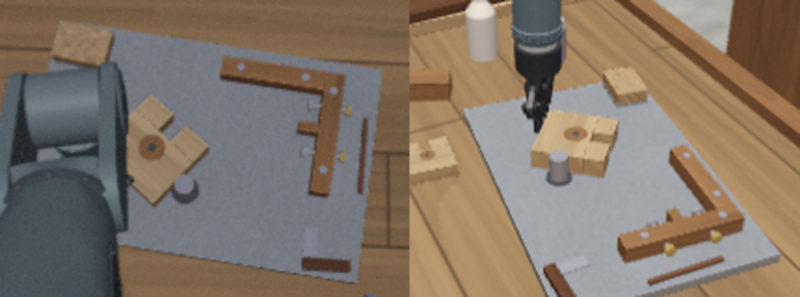

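It is moving along and turning, still at the post, at about 2 N. I'll continue.

Request:
{"fn": "servo_tool", "kwargs": {
  "increments": "0.2 0.7 0 0.07 0;0.2 0.7 0 0.07 0;0.2 0.7 0 0.07 0;0.2 0.7 0 0.07 0"
}}

```text
time_s: 9.28
eef_pos: [0.5291, 0.1892, 0.0389]
eef_rot: [-0.0, 0.956, 0.294, 0.0]
wrist_force: [-0.2, 3.1, -0.5]
opening: -0.0
```

```bash
python3 look.py a9
```

```text
t 9.28 b [503.4 249.6] z 38.9 toolx-ang(board) 40.9 F_b x-0.5 y3.0 z-0.5 open -0.00 q6 -0.46 tilt -1.00
```

View pics/a9.png

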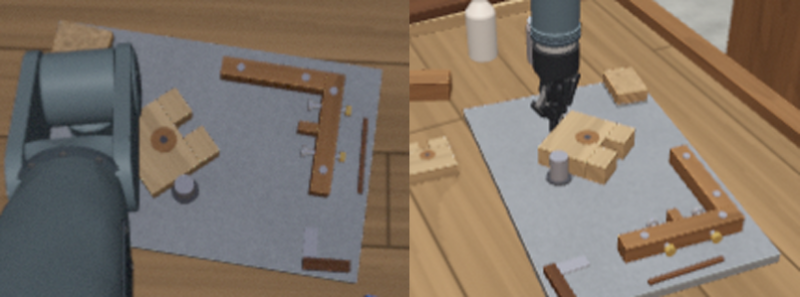

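```bash
python3 pb.py top .054 287 196.6 253.2 218.6;python3 pb.py top .054 257.5 189.6
```

```text
[[525.6, 93.1], [449.7, 174.5]]
len 111.2 ang 133.0
[[532.4, 177.0]]
```

θ≈47°, centre (532,177). The right face is within a few mm of the post. I'll continue, biased into the post.

Request:
{"fn": "servo_tool", "kwargs": {
  "increments": "0 0.7 0 0.06 0;0 0.7 0 0.06 0;0 0.7 0 0.06 0;0 0.7 0 0.06 0"
}}

```text
time_s: 9.88
eef_pos: [0.5424, 0.1648, 0.0389]
eef_rot: [-0.0, 0.984, 0.178, 0.0]
wrist_force: [1.1, 2.8, -0.2]
opening: 0.001
```

```bash
python3 look.py b1
```

```text
t 9.88 b [519.5 226.9] z 38.9 toolx-ang(board) 27.2 F_b x0.8 y2.9 z-0.2 open 0.00 q6 -0.27 tilt -1.00
```

View pics/b1.png

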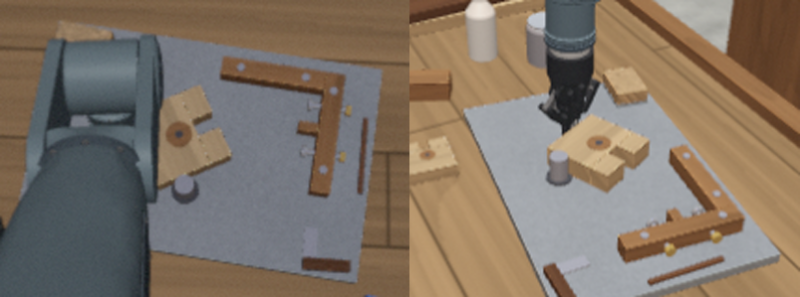

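```bash
python3 pb.py top .054 293.5 198.2 257 215.4;python3 pb.py top .054 266.1 186.9
```

```text
[[524.0, 74.7], [460.2, 165.8]]
len 111.2 ang 125.0
[[543.8, 154.8]]
```

Request:
{"fn": "servo_tool", "kwargs": {
  "increments": "0 -0.5 0 0 0;2 -0.2 0 0 0;0 0.6 0 0 0;0 0.7 0 0.05 0;0 0.7 0 0.05 0;0 0.7 0 0.06 0"
}}

```text
time_s: 10.72
eef_pos: [0.5665, 0.1523, 0.0387]
eef_rot: [-0.0, 0.995, 0.098, -0.0]
wrist_force: [1.7, 3.7, 0.1]
opening: -0.003
```

```bash
python3 look.py b2
```

```text
t 10.72 b [544.9 217.4] z 38.7 toolx-ang(board) 18.0 F_b x1.2 y3.8 z0.1 open -0.00 q6 -0.14 tilt -1.00
```

View pics/b2.png

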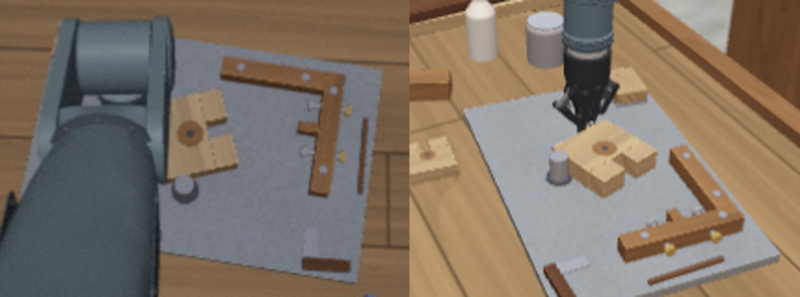

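```bash
python3 pb.py top .054 288.6 164.4 297.2 203.6;python3 pb.py top .054 272 185.9
```

```text
[[618.7, 103.4], [510.5, 62.3]]
len 115.7 ang -159.2
[[549.3, 139.1]]
```

Request:
{"fn": "servo_tool", "kwargs": {
  "increments": "0 -0.5 0 0 0;2.2 -0.2 0 0 0;0 0.6 0 0 0;0 0.7 0 0.05 0;0 0.7 0 0.05 0;0 0.7 0 0.06 0"
}}

```text
time_s: 11.58
eef_pos: [0.5908, 0.1368, 0.0387]
eef_rot: [-0.0, 1.0, 0.018, -0.0]
wrist_force: [0.9, 1.8, -0.2]
opening: 0.001
```

```bash
python3 look.py b3
```

```text
t 11.57 b [570.8 204.8] z 38.7 toolx-ang(board) 8.8 F_b x0.6 y1.9 z-0.2 open 0.00 q6 -0.00 tilt -1.00
```

View pics/b3.png

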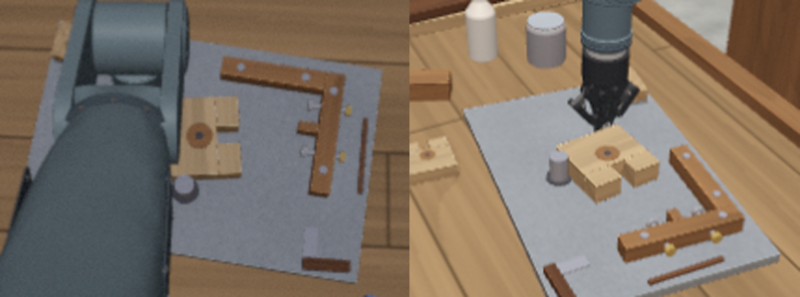

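```bash
python3 zoom.py b3 top 155 235 255 355
python3 - <<'E'
from meas import *
f=lambda x,y:(170+x/1.863,115+y/1.863)
b=tob(onplane("top",[f(238,98),f(241,175),f(200,134)],.054));print(b);d=b[1]-b[0];print(np.degrees(np.arctan2(d[1],d[0])),np.hypot(*d))
E
```

```text
[[613.42547026  76.53074716]
 [496.5308662   54.17127923]
 [548.7297251  123.92922549]]
-169.17132862637058 119.01384064181421
```

View pics/z_top_b3.png

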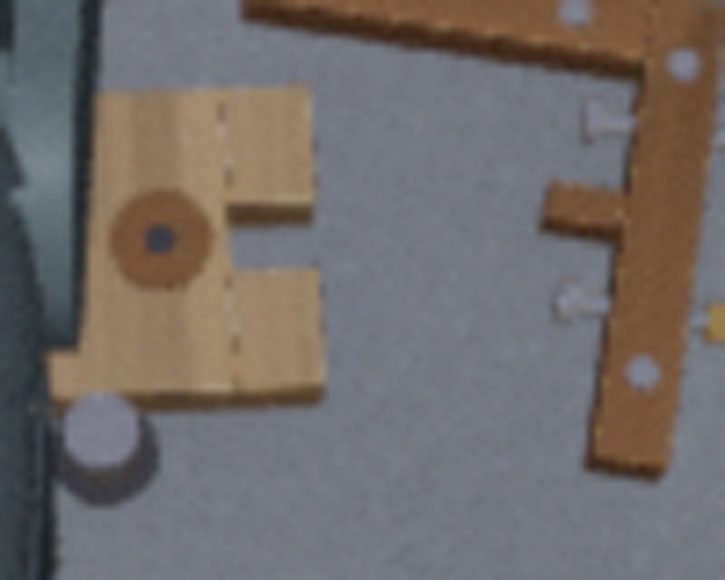

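Request:
{"fn": "servo_tool", "kwargs": {
  "increments": "0 -0.5 0 0 0;2.2 -0.2 0 0 0;0 0.6 0 0 0;0 0.7 0 0.05 0;0 0.7 0 0.05 0;0 0.6 0 0.05 0"
}}

```text
time_s: 12.42
eef_pos: [0.6125, 0.1187, 0.0387]
eef_rot: [-0.0, 0.998, -0.057, -0.0]
wrist_force: [0.8, 1.8, 1.3]
opening: 0.0
```

```bash
python3 look.py b4;python3 zoom.py b4 top 155 235 255 355
```

```text
t 12.43 b [594.5 189.3] z 38.7 toolx-ang(board) 0.2 F_b x0.6 y1.9 z1.3 open 0.00 q6 0.11 tilt -1.00
```

View pics/z_top_b4.png

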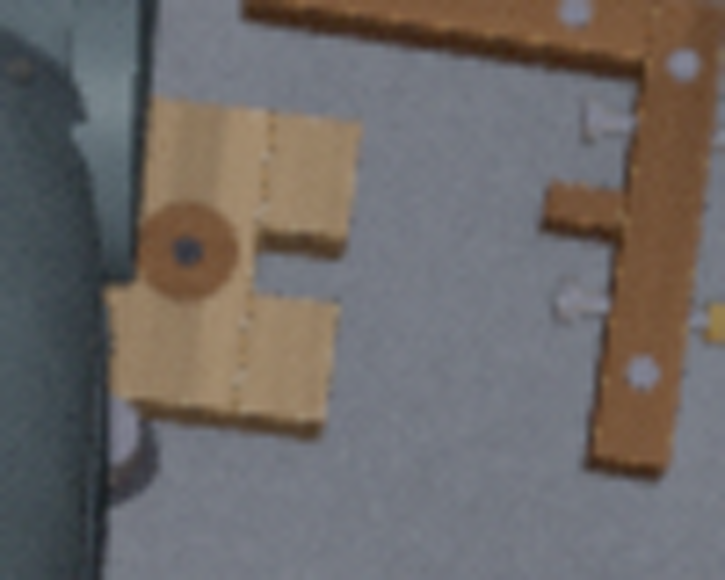

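```bash
cat > zb.py <<'E'
from meas import *
import sys
c0,r0=map(float,sys.argv[1:3]);z=float(sys.argv[3]);uv=np.array(list(map(float,sys.argv[4:]))).reshape(-1,2)/7.25+[c0,r0]
b=tob(onplane("top",uv,z));print(np.round(b,1).tolist())
for i in range(len(b)-1):
    d=b[i+1]-b[i];print("len %.1f ang %.1f"%(np.hypot(*d),np.degrees(np.arctan2(d[1],d[0]))))
E
python3 zb.py 255 155 .054 362 122 325 425 ; python3 zb.py 255 155 .054 186 250
```

```text
[[604.4, 54.8], [483.7, 50.9]]
len 120.7 ang -178.2
[[542.9, 113.7]]
```

θ≈88–90°, centre (543,113), near face resting at the post. I'll now push −y with two open fingers (jaw along the edge) to bring it beside the post, with the notched edge short of the key.

Request:
{"fn": "servo_tool", "kwargs": {
  "increments": "0 -1.5 0 0 0.3;-2.6 0 0 0 0.6;-2.5 0 0 0 0.6;0 0 0.3 0 0.6;0 0.5 0.2 0 0.6;0 0.7 0 0 0.6;0 0.6 0 0 0.6;0 0.6 0 0 0.6;0 0.6 0 0 0.6"
}}

```text
time_s: 13.65
eef_pos: [0.5612, 0.1091, 0.034]
eef_rot: [-0.0, 0.998, -0.057, 0.0]
wrist_force: [2.2, 1.8, 0.7]
opening: 0.604
```

```bash
python3 look.py b5
```

```text
t 13.65 b [544.7 173.9] z 34.0 toolx-ang(board) 0.2 F_b x1.9 y2.1 z0.7 open 0.60 q6 0.10 tilt -1.00
```

View pics/b5.png

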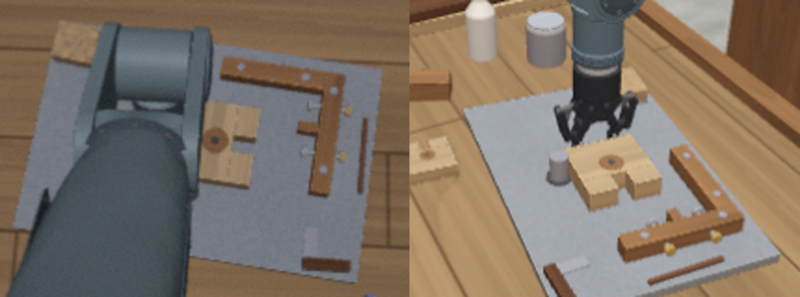

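Two-finger push holds it square. 3 cm more.

Request:
{"fn": "servo_tool", "kwargs": {
  "increments": "0 0.6 0 0 0.6;0 0.6 0 0 0.6;0 0.6 0 0 0.6;0 0.6 0 0 0.6;0 0.6 0 0 0.6;0 -0.1 0 0 0.6"
}}

```text
time_s: 14.5
eef_pos: [0.5573, 0.0799, 0.0337]
eef_rot: [0.0, 0.998, -0.057, -0.0]
wrist_force: [0.3, -0.2, 0.3]
opening: 0.603
```

```bash
python3 look.py b6;python3 zoom.py b6 top 155 235 255 355
```

```text
t 14.50 b [544.2 144.4] z 33.7 toolx-ang(board) 0.2 F_b x0.3 y-0.1 z0.3 open 0.60 q6 0.05 tilt -1.00
```

View pics/z_top_b6.png

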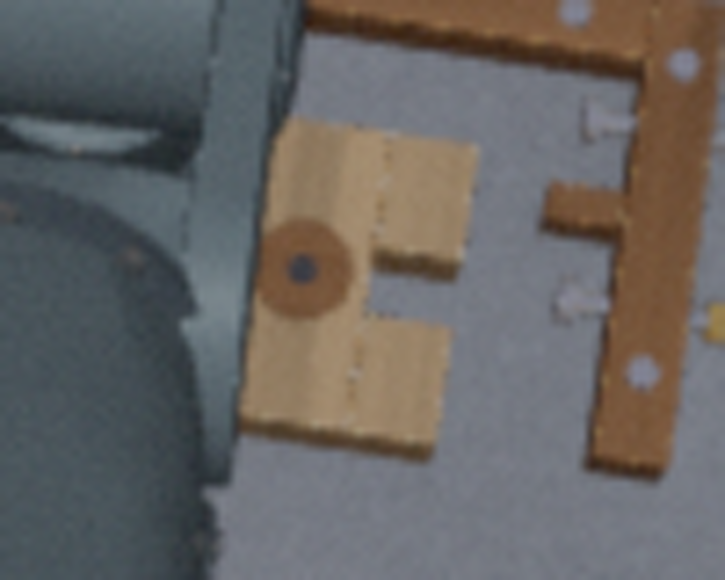

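```bash
python3 zb.py 255 155 .054 477 146 436 448 ; python3 zb.py 255 155 .054 301 268;  python3 zb.py 255 155 .042 545 185 540 228
```

```text
[[601.9, 9.6], [481.6, 8.3]]
len 120.2 ang -179.4
[[542.9, 69.2]]
[[594.3, -19.3], [576.7, -19.7]]
len 17.5 ang -178.7
```

Base centre (542.5, 69), square to the board within about 1°. The notched edge is at y≈9 and the key tip at y≈−19, so it is clear of the key. I'll lift over to the near side and push +x to the stop with the fingers shut.

Request:
{"fn": "servo_tool", "kwargs": {
  "increments": "0 -1 -1 0 0.4;0 0 -5 0 0;-4.4 4.8 -0.5 0 0;-4.3 5 0 0 0;0 0 0 0 0;0 0 3 0 0;0 0 3 0 0;0 0 0 0 0"
}}

```text
time_s: 15.6
eef_pos: [0.4648, 0.0083, 0.0374]
eef_rot: [-0.0, 0.998, -0.056, -0.002]
wrist_force: [-0.6, 0.9, 1.0]
opening: -0.0
```

```bash
python3 look.py b7;python3 st.py 458 67 39
```

```text
t 15.60 b [460.6  62.5] z 37.4 toolx-ang(board) 0.3 F_b x-0.7 y0.9 z1.0 open -0.00 q6 -0.13 tilt -1.00
t 15.70 b [462.6  62.1] z 39.4 toolx-ang(board) 0.3 F_b x0.7 y0.4 z0.3 open 0.00 q6 -0.13 tilt -1.00
tool delta cm [-0.46 -0.49  0.04]
```

View pics/b7.png

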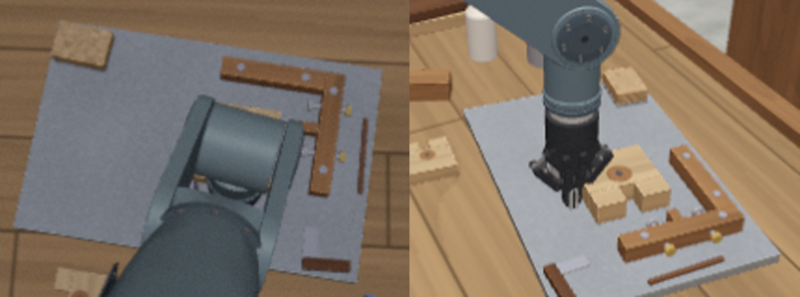

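The side view shows the shut fingers (572,195) just in front of the near face. Pushing +x.

Request:
{"fn": "servo_tool", "kwargs": {
  "increments": "0 -0.5 0 0 0;0.4 0 0 0 0;0.5 0 0 0 0;0.6 0 0 0 0;0.6 0 0 0 0;0.6 0 0 0 0;0.6 0 0 0 0;0.5 0 0 0 0"
}}

```text
time_s: 16.7
eef_pos: [0.5045, 0.0079, 0.0385]
eef_rot: [-0.0, 0.998, -0.057, -0.0]
wrist_force: [-2.2, 0.5, 0.7]
opening: 0.004
```

```bash
python3 look.py b8;python3 zoom.py b8 side 160 230 280 370
```

```text
t 16.70 b [500.2  66.7] z 38.5 toolx-ang(board) 0.2 F_b x-2.3 y0.2 z0.7 open 0.00 q6 -0.11 tilt -1.00
```

View pics/b8.png

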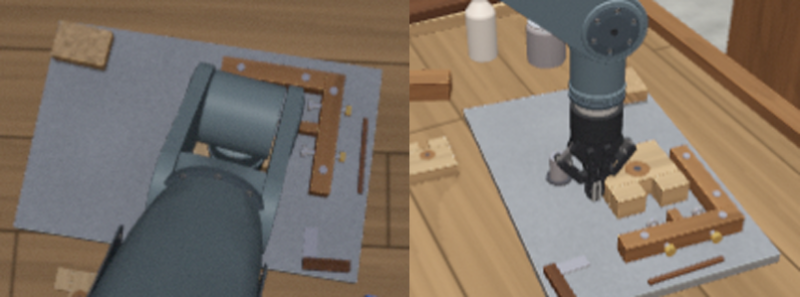

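View pics/z_side_b8.png

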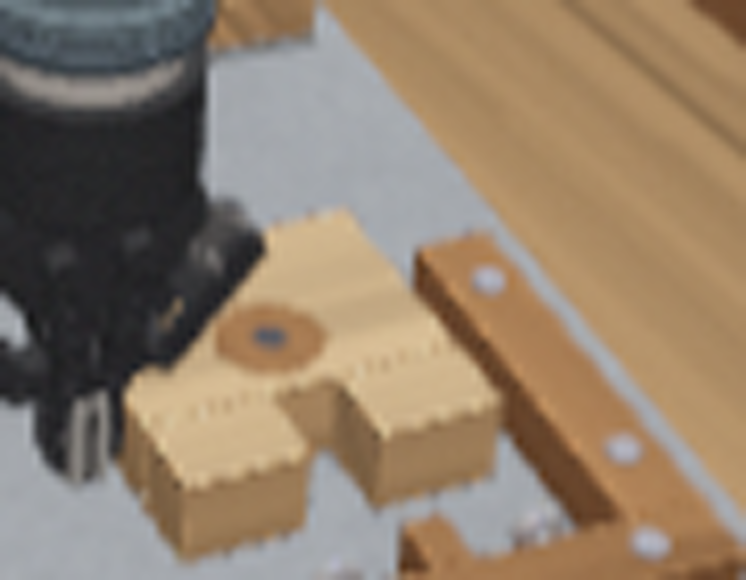

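Request:
{"fn": "servo_tool", "kwargs": {
  "increments": "0.3 0 0 0 0;0.3 0 0 0 0;0.3 0 0 0 0"
}}

```text
time_s: 17.18
eef_pos: [0.5131, 0.0069, 0.0385]
eef_rot: [-0.0, 0.998, -0.056, -0.0]
wrist_force: [-1.8, 0.4, 0.5]
opening: -0.002
```

Request:
{"fn": "servo_tool", "kwargs": {
  "increments": "0.2 0 0 0 0;0.1 0 0 0 0"
}}

```text
time_s: 17.42
eef_pos: [0.5161, 0.0066, 0.0385]
eef_rot: [-0.0, 0.998, -0.056, -0.0]
wrist_force: [-2.0, 1.0, 1.0]
opening: -0.001
```

```bash
python3 st.py
```

```text
t 17.43 b [511.8  66.8] z 38.5 toolx-ang(board) 0.2 F_b x-2.1 y0.8 z1.0 open -0.00 q6 -0.10 tilt -1.00
```

Request:
{"fn": "servo_tool", "kwargs": {
  "increments": "0.15 0 0 0 0;0.1 0 0 0 0"
}}

```text
time_s: 17.68
eef_pos: [0.5186, 0.0063, 0.0386]
eef_rot: [0.0, 0.998, -0.056, 0.0]
wrist_force: [-1.5, -0.8, 0.3]
opening: 0.003
```

Request:
{"fn": "servo_tool", "kwargs": {
  "increments": "0.1 0 0 0 0;0.1 0 0 0 0"
}}

```text
time_s: 17.92
eef_pos: [0.5189, 0.0065, 0.0383]
eef_rot: [-0.0, 0.998, -0.056, -0.002]
wrist_force: [-9.2, 1.0, 6.9]
opening: 0.002
```

```bash
python3 look.py b9;python3 zoom.py b9 side 160 230 280 370
```

```text
t 17.93 b [514.6  67. ] z 38.3 toolx-ang(board) 0.2 F_b x-9.2 y-0.1 z6.9 open 0.00 q6 -0.10 tilt -1.00
```

View pics/z_side_b9.png

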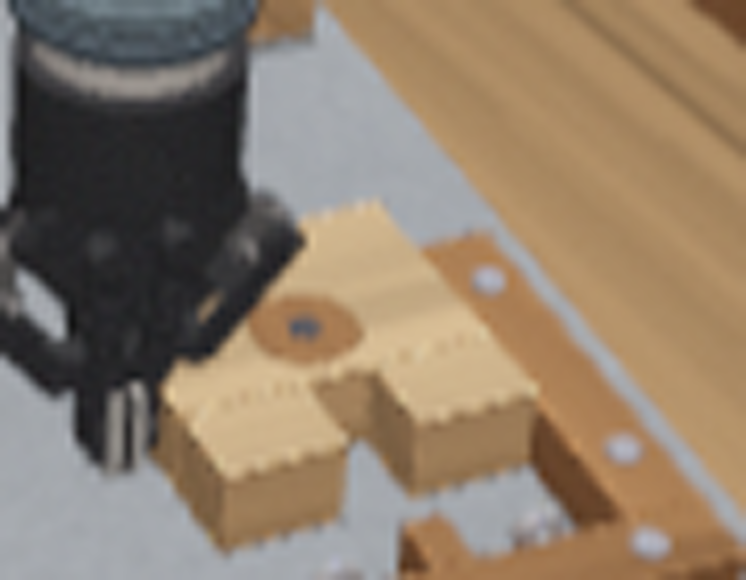

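It contacts the stop at TCP x=514.6 (predicted 515), 9 N, about 5 N/mm stiffness. The far edge lies along the stop in the picture. Next I back off and go round to the +y face with open fingers.

Request:
{"fn": "servo_tool", "kwargs": {
  "increments": "-1 0 0 0 0;0 0 -6 0 0;4.3 -4.4 -0.3 0 0.3;4.2 -4.6 0 0 0.6;0 0 0 0 0.6;0 0 3.2 0 0.6;0 0 3 0 0.6;0 0 0.3 0 0.6;0 0 0 0 0.6"
}}

```text
time_s: 19.15
eef_pos: [0.6053, 0.0867, 0.0372]
eef_rot: [0.0, 0.998, -0.057, 0.0]
wrist_force: [1.3, -0.0, -0.2]
opening: 0.6
```

```bash
python3 look.py c1;python3 zoom.py c1 side 160 230 280 370;python3 st.py 589 155 33
```

```text
t 19.15 b [591.1 156.7] z 37.2 toolx-ang(board) 0.2 F_b x1.3 y0.1 z-0.2 open 0.60 q6 0.06 tilt -1.00
t 19.25 b [592.  156.9] z 38.2 toolx-ang(board) 0.2 F_b x0.3 y0.9 z0.9 open 0.60 q6 0.06 tilt -1.00
tool delta cm [-0.31  0.19  0.52]
```

View pics/c1.png

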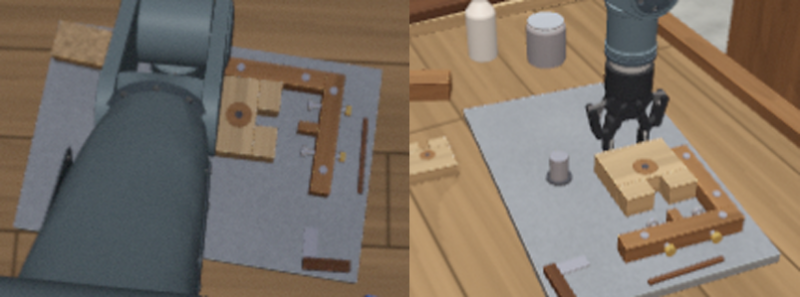

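View pics/z_side_c1.png

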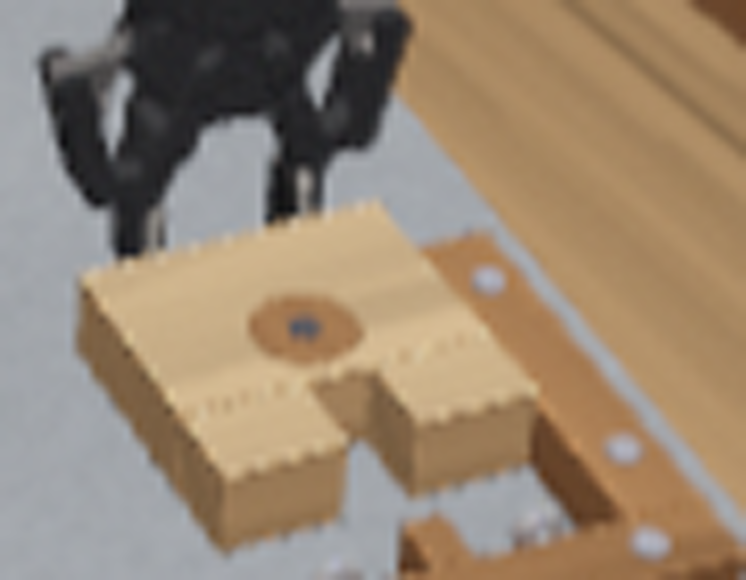

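Request:
{"fn": "servo_tool", "kwargs": {
  "increments": "-0.2 0.5 0.4 0 0.6;0 0.6 0 0 0.6;0 0.6 0 0 0.6;0 0.6 0 0 0.6;0 0.5 0 0 0.6;0 0.4 0 0 0.6"
}}

```text
time_s: 20.0
eef_pos: [0.5998, 0.0552, 0.0328]
eef_rot: [-0.0, 0.998, -0.057, 0.0]
wrist_force: [0.7, 1.7, 1.9]
opening: 0.595
```

```bash
python3 look.py c2;python3 zoom.py c2 top 155 235 270 370;python3 zoom.py c2 side 160 230 280 370
```

```text
t 20.00 b [589.2 124.8] z 32.8 toolx-ang(board) 0.2 F_b x0.4 y1.8 z1.9 open 0.60 q6 0.01 tilt -1.00
```

View pics/z_top_c2.png

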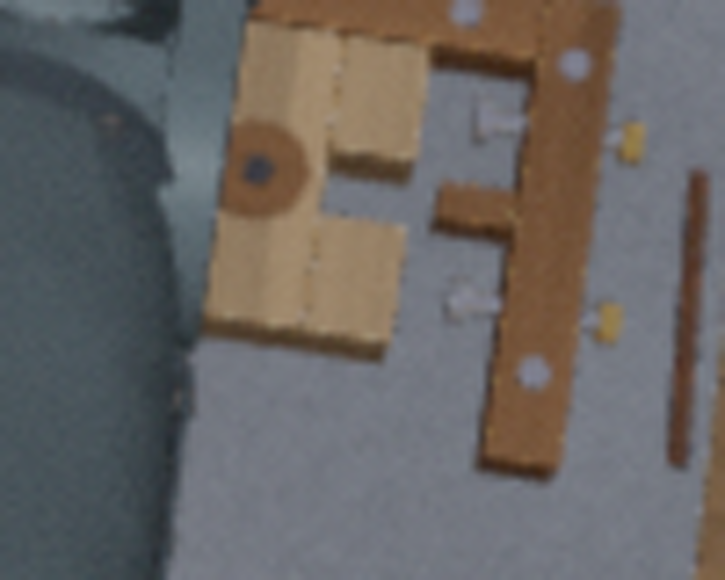

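View pics/z_side_c2.png

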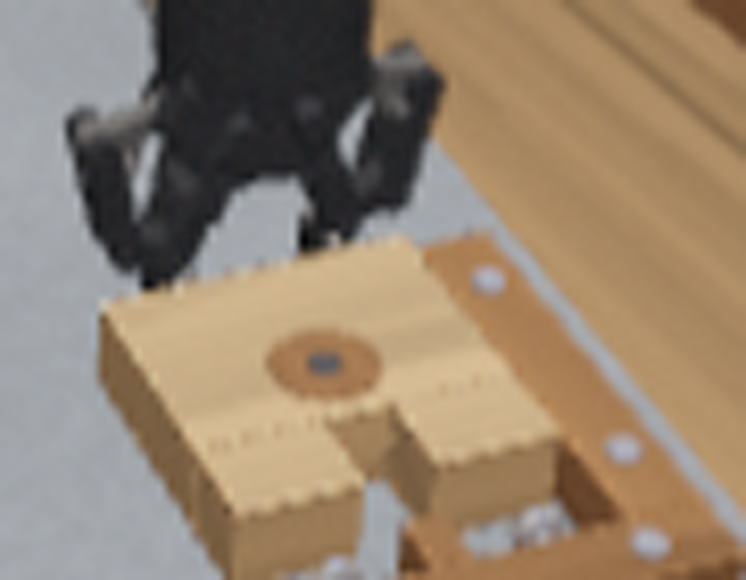

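```bash
python3 zb.py 270 155 .054 430 50 387 350 ; python3 zb.py 270 155 .054 258 170;  python3 zb.py 270 155 .035 447 300 478 110; python3 zb.py 270 155 .048 497 330 532 70
```

```text
[[644.4, -8.8], [522.8, -8.7]]
len 121.5 ang 180.0
[[585.5, 50.1]]
[[551.1, -30.1], [629.6, -31.9]]
len 78.5 ang -1.3
[[538.9, -49.6], [644.8, -49.6]]
len 105.9 ang -0.0
```

Notch is aligned with the key, and the notched edge (y≈−9) has about 22 mm to go to the pads (y≈−31). I'll advance 16 mm, then feel.

Request:
{"fn": "servo_tool", "kwargs": {
  "increments": "0 0.4 0 0 0.6;0 0.4 0 0 0.6;0 0.4 0 0 0.6;0 0.3 0 0 0.6"
}}

```text
time_s: 20.6
eef_pos: [0.5979, 0.0403, 0.0326]
eef_rot: [-0.0, 0.998, -0.057, 0.0]
wrist_force: [0.0, 2.4, 0.8]
opening: 0.598
```

Request:
{"fn": "servo_tool", "kwargs": {
  "increments": "0 0.15 0 0 0.6;0 0.1 0 0 0.6"
}}

```text
time_s: 20.85
eef_pos: [0.5976, 0.038, 0.0326]
eef_rot: [-0.0, 0.998, -0.057, -0.0]
wrist_force: [-0.2, 2.9, 1.1]
opening: 0.603
```

```bash
python3 st.py
```

```text
t 20.85 b [589.1 107.5] z 32.6 toolx-ang(board) 0.2 F_b x-0.5 y2.9 z1.1 open 0.60 q6 -0.02 tilt -1.00
```

Request:
{"fn": "servo_tool", "kwargs": {
  "increments": "0 0.1 0 0 0.6;0 0.1 0 0 0.6"
}}

```text
time_s: 21.1
eef_pos: [0.5974, 0.0361, 0.0326]
eef_rot: [-0.0, 0.998, -0.056, 0.0]
wrist_force: [-1.2, 2.4, 1.1]
opening: 0.601
```

Request:
{"fn": "servo_tool", "kwargs": {
  "increments": "0 0.1 0 0 0.6;0 0.1 0 0 0.6"
}}

```text
time_s: 21.35
eef_pos: [0.5972, 0.0344, 0.0326]
eef_rot: [-0.0, 0.998, -0.057, 0.0]
wrist_force: [1.0, 6.8, 0.2]
opening: 0.604
```

```bash
python3 st.py
```

```text
t 21.35 b [589.1 103.8] z 32.6 toolx-ang(board) 0.2 F_b x0.2 y6.9 z0.2 open 0.60 q6 -0.03 tilt -1.00
```

6.9 N at TCP y=103.8, just where the pads were expected. I'll check the fit before bedding.

```bash
python3 look.py c3;python3 zoom.py c3 top 155 235 270 370;python3 zoom.py c3 side 170 240 290 380
```

```text
t 21.35 b [589.1 103.8] z 32.6 toolx-ang(board) 0.2 F_b x0.2 y6.9 z0.2 open 0.60 q6 -0.03 tilt -1.00
```

View pics/z_top_c3.png

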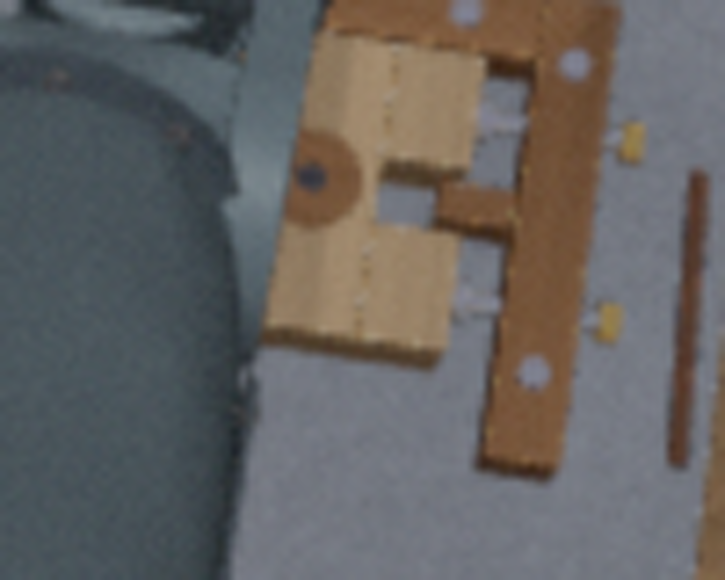

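View pics/z_side_c3.png

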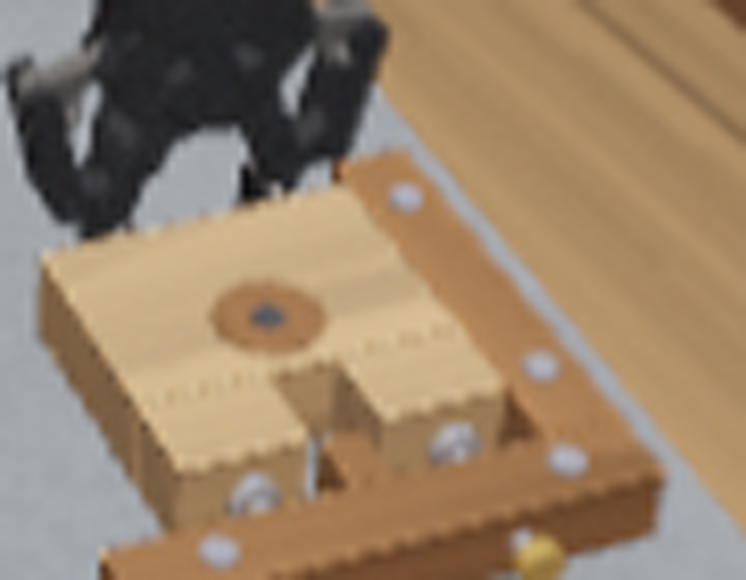

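It looks home: notch over the key, both pads (255,490),(455,440) at the notched edge, and the far side along the stop. Before bedding I'll nudge it lightly +x from the near side to be sure it is flush on the stop.

Request:
{"fn": "servo_tool", "kwargs": {
  "increments": "0 -1 0 0 0.6;0 0 -6 0 0.4;-4.3 4.1 -0.3 0 0;-4.4 4.2 0 0 0;0 0 0 0 0;0 0 3 0 0;0 0 2.7 0 0;0 0 0 0 0"
}}

```text
time_s: 22.45
eef_pos: [0.5017, -0.028, 0.0372]
eef_rot: [-0.0, 0.998, -0.056, -0.002]
wrist_force: [0.1, -0.6, 0.1]
opening: 0.0
```

```bash
python3 look.py c4;python3 st.py 510 31 39; python3 zoom.py c4 side 170 240 290 380
```

```text
t 22.45 b [501.5  30.7] z 37.2 toolx-ang(board) 0.3 F_b x0.2 y-0.6 z0.1 open 0.00 q6 -0.18 tilt -1.00
t 22.55 b [503.   30.5] z 39.0 toolx-ang(board) 0.3 F_b x-0.5 y-0.3 z0.3 open -0.00 q6 -0.18 tilt -1.00
tool delta cm [ 0.7  -0.05  0.  ]
```

View pics/z_side_c4.png

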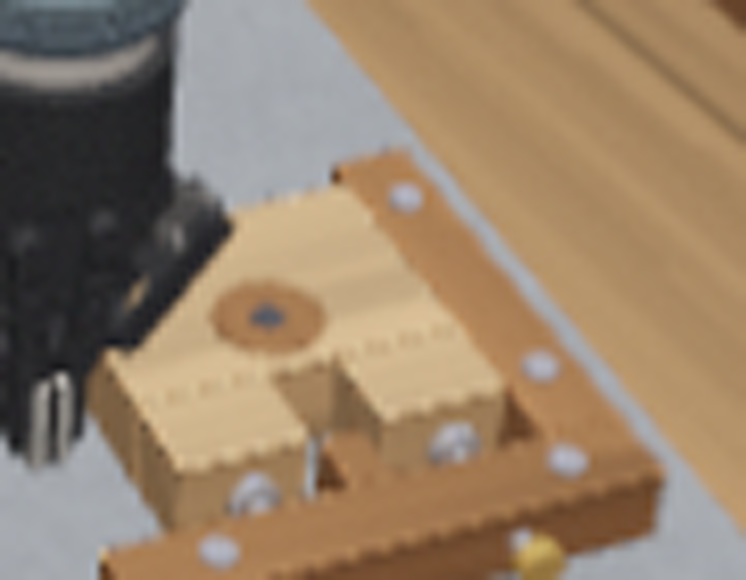

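Request:
{"fn": "servo_tool", "kwargs": {
  "increments": "0.4 0 0 0 0;0.4 0 0 0 0;0.2 0 0 0 0;0.1 0 0 0 0"
}}

```text
time_s: 23.05
eef_pos: [0.5131, -0.0298, 0.0386]
eef_rot: [-0.0, 0.998, -0.056, -0.0]
wrist_force: [-3.5, -0.4, 2.2]
opening: 0.001
```

Request:
{"fn": "servo_tool", "kwargs": {
  "increments": "0.1 0 0 0 0;0.1 0 0 0 0"
}}

```text
time_s: 23.3
eef_pos: [0.5151, -0.03, 0.0385]
eef_rot: [-0.0, 0.998, -0.056, -0.0]
wrist_force: [-1.9, 0.6, 1.4]
opening: -0.002
```

```bash
python3 st.py
```

```text
t 23.30 b [515.1  30.3] z 38.5 toolx-ang(board) 0.2 F_b x-2.0 y0.3 z1.4 open -0.00 q6 -0.18 tilt -1.00
```

Request:
{"fn": "servo_tool", "kwargs": {
  "increments": "0.1 0 0 0 0;0.1 0 0 0 0"
}}

```text
time_s: 23.55
eef_pos: [0.5163, -0.0301, 0.0383]
eef_rot: [-0.0, 0.998, -0.056, -0.001]
wrist_force: [-8.8, 0.2, 6.2]
opening: -0.004
```

```bash
python3 st.py
```

```text
t 23.55 b [516.3  30.4] z 38.3 toolx-ang(board) 0.2 F_b x-8.8 y-0.8 z6.2 open -0.00 q6 -0.17 tilt -1.00
```

Seated on the stop at 8.8 N. Now back to the +y face for the bedding press.

Request:
{"fn": "servo_tool", "kwargs": {
  "increments": "-1 0 0 0 0;0 0 -6 0 0;4.2 -4.4 -0.3 0 0.3;4.2 -4.4 0 0 0.6;0 0 0 0 0.6;0 0 3.2 0 0.6;0 0 3 0 0.6;0 0 0.5 0 0.6;0 0 0 0 0.6"
}}

```text
time_s: 24.68
eef_pos: [0.6006, 0.0484, 0.0349]
eef_rot: [0.0, 0.998, -0.057, -0.0]
wrist_force: [-0.0, 0.2, -0.2]
opening: 0.599
```

```bash
python3 look.py c5;python3 st.py 589 106 32.6; python3 zoom.py c5 side 170 240 290 380;python3 zoom.py c5 top 155 235 270 370
```

```text
t 24.68 b [590.9 118.1] z 34.9 toolx-ang(board) 0.2 F_b x-0.1 y0.2 z-0.2 open 0.60 q6 -0.00 tilt -1.00
t 24.77 b [592.  118.3] z 36.1 toolx-ang(board) 0.2 F_b x0.2 y1.0 z0.4 open 0.60 q6 -0.00 tilt -1.00
tool delta cm [-0.31  1.23  0.35]
```

View pics/z_side_c5.png

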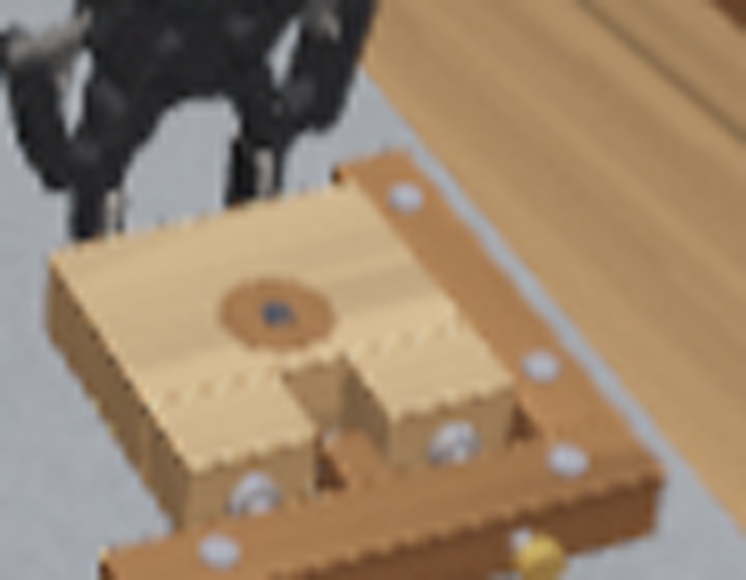

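View pics/z_top_c5.png

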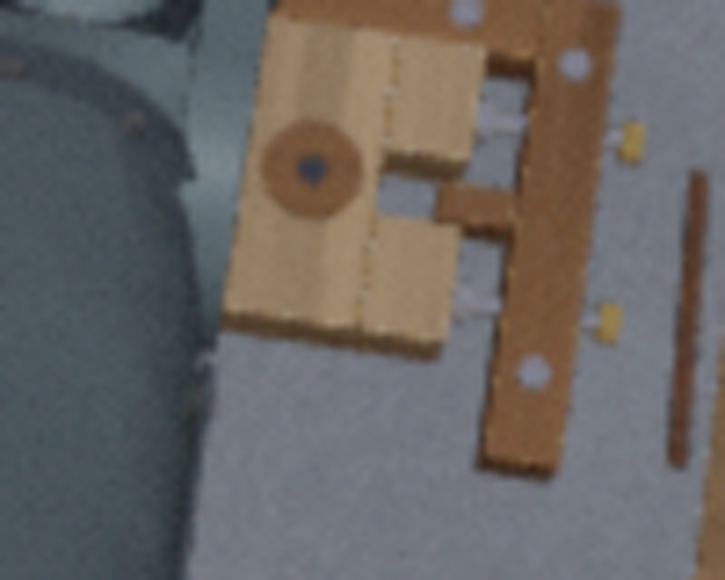

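The nudge moved it a further ~2.5 mm onto the stop, so it was worth doing. Now press on the pads, easing slightly toward the stop as I go.

Request:
{"fn": "servo_tool", "kwargs": {
  "increments": "-0.2 0.5 0.3 0 0.6;-0.1 0.5 0 0 0.6;0 0.25 0 0 0.6;0.02 0.1 0 0 0.6"
}}

```text
time_s: 25.28
eef_pos: [0.5967, 0.0355, 0.0318]
eef_rot: [-0.0, 0.998, -0.057, 0.0]
wrist_force: [-1.0, 1.2, 1.6]
opening: 0.601
```

Request:
{"fn": "servo_tool", "kwargs": {
  "increments": "0.02 0.1 0 0 0.6;0.02 0.05 0 0 0.6"
}}

```text
time_s: 25.52
eef_pos: [0.5969, 0.0347, 0.0318]
eef_rot: [-0.0, 0.998, -0.056, 0.0]
wrist_force: [0.3, 4.4, 4.1]
opening: 0.599
```

```bash
python3 st.py
```

```text
t 25.52 b [588.7 104.1] z 31.8 toolx-ang(board) 0.2 F_b x-0.2 y4.4 z4.1 open 0.60 q6 -0.03 tilt -1.00
```

Request:
{"fn": "servo_tool", "kwargs": {
  "increments": "0 0.05 -0.05 0 0.6;0.01 0.05 0 0 0.6"
}}

```text
time_s: 25.78
eef_pos: [0.5969, 0.0344, 0.0319]
eef_rot: [-0.001, 0.998, -0.057, 0.0]
wrist_force: [2.1, 8.2, -0.6]
opening: 0.603
```

Request:
{"fn": "servo_tool", "kwargs": {
  "increments": "0.01 0.07 0 0 0.6;0 0.03 0 0 0.6"
}}

```text
time_s: 26.02
eef_pos: [0.597, 0.0343, 0.0319]
eef_rot: [-0.002, 0.998, -0.057, 0.0]
wrist_force: [1.9, 11.6, -0.7]
opening: 0.596
```

```bash
python3 st.py
```

```text
t 26.02 b [588.9 103.8] z 31.9 toolx-ang(board) 0.2 F_b x0.6 y11.8 z-0.7 open 0.60 q6 -0.03 tilt -1.00
```

Request:
{"fn": "servo_tool", "kwargs": {
  "increments": "0 0.08 0 0 0.6;0 0.06 0 0 0.6"
}}

```text
time_s: 26.28
eef_pos: [0.5971, 0.0342, 0.032]
eef_rot: [-0.003, 0.998, -0.057, 0.001]
wrist_force: [4.1, 17.9, -0.1]
opening: 0.603
```

Request:
{"fn": "servo_tool", "kwargs": {
  "increments": "0 0 0 0 0.6"
}}

```text
time_s: 26.4
eef_pos: [0.5971, 0.0342, 0.032]
eef_rot: [-0.002, 0.998, -0.057, 0.001]
wrist_force: [3.6, 16.8, -0.2]
opening: 0.599
```

Request:
{"fn": "servo_tool", "kwargs": {
  "increments": "0 0.02 0 0 0.6;0 0 0 0 0.6;0 0 0 0 0.6"
}}

```text
time_s: 26.78
eef_pos: [0.5971, 0.0342, 0.032]
eef_rot: [-0.003, 0.998, -0.057, 0.001]
wrist_force: [5.3, 16.0, 0.7]
opening: 0.596
```

Request:
{"fn": "servo_tool", "kwargs": {
  "increments": "0 0 0 0 0.6;0 0 0 0 0.6;0 0 0 0 0.6;0 0 0 0 0.6"
}}

```text
time_s: 27.28
eef_pos: [0.5971, 0.0342, 0.032]
eef_rot: [-0.003, 0.998, -0.057, 0.001]
wrist_force: [4.1, 16.9, -1.1]
opening: 0.598
```

Request:
{"fn": "servo_tool", "kwargs": {
  "increments": "0 0 0 0 0.6;0 0 0 0 0.6;0 0 0 0 0.6;0 0 0 0 0.6;0 0 0 0 0.6"
}}

```text
time_s: 27.9
eef_pos: [0.5971, 0.0342, 0.032]
eef_rot: [-0.003, 0.998, -0.057, 0.001]
wrist_force: [4.3, 16.0, -0.4]
opening: 0.601
```

```bash
python3 look.py c6; python3 zoom.py c6 side 170 240 290 380;python3 zoom.py c6 top 155 235 270 370
```

```text
t 27.90 b [589.1 103.6] z 32.0 toolx-ang(board) 0.2 F_b x2.4 y16.4 z-0.4 open 0.60 q6 -0.03 tilt -1.00
```

View pics/z_side_c6.png

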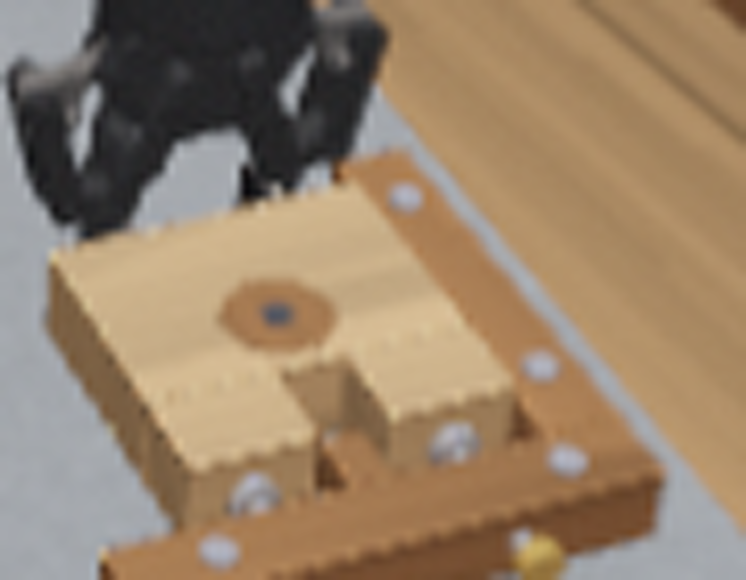

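View pics/z_top_c6.png

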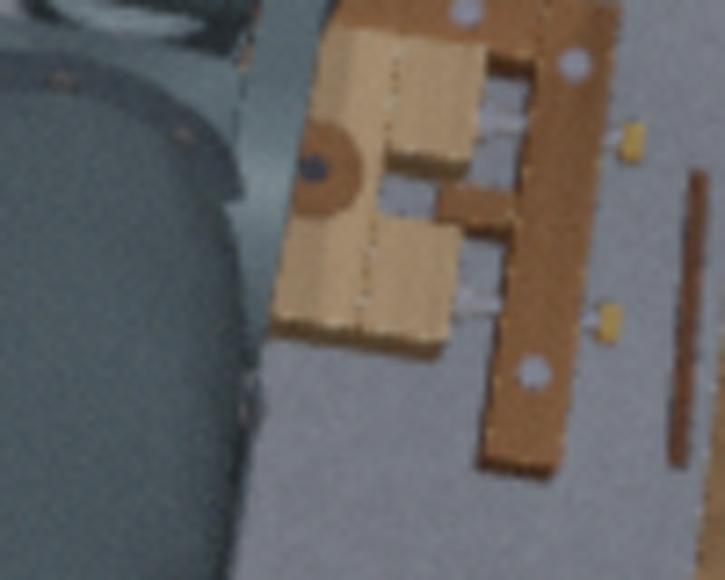

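Held about 16.5 N for 1.6 s. Because board friction (about 2 N) could keep some of that off the pads, I'll hold a bit higher (about 18 N) for another second and a half.

Request:
{"fn": "servo_tool", "kwargs": {
  "increments": "0 0.03 0 0 0.6;0 0.01 0 0 0.6;0 0 0 0 0.6"
}}

```text
time_s: 28.38
eef_pos: [0.5971, 0.0342, 0.0321]
eef_rot: [-0.003, 0.998, -0.057, 0.001]
wrist_force: [4.7, 18.9, -0.7]
opening: 0.597
```

```bash
python3 st.py
```

```text
t 28.38 b [589.1 103.6] z 32.1 toolx-ang(board) 0.2 F_b x2.4 y19.4 z-0.7 open 0.60 q6 -0.03 tilt -1.00
```

Request:
{"fn": "servo_tool", "kwargs": {
  "increments": "0 -0.01 0 0 0.6;0 0 0 0 0.6;0 0 0 0 0.6;0 0 0 0 0.6"
}}

```text
time_s: 28.88
eef_pos: [0.5971, 0.0342, 0.0321]
eef_rot: [-0.003, 0.998, -0.057, 0.001]
wrist_force: [4.2, 17.9, -0.9]
opening: 0.604
```

Request:
{"fn": "servo_tool", "kwargs": {
  "increments": "0 0 0 0 0.6;0 0 0 0 0.6;0 0 0 0 0.6;0 0 0 0 0.6"
}}

```text
time_s: 29.38
eef_pos: [0.5971, 0.0342, 0.0321]
eef_rot: [-0.003, 0.998, -0.057, 0.001]
wrist_force: [3.8, 18.2, -0.7]
opening: 0.602
```

Request:
{"fn": "servo_tool", "kwargs": {
  "increments": "0 0 0 0 0.6;0 0 0 0 0.6;0 0 0 0 0.6;0 0 0 0 0.6"
}}

```text
time_s: 29.88
eef_pos: [0.5971, 0.0342, 0.0321]
eef_rot: [-0.003, 0.998, -0.057, 0.001]
wrist_force: [4.5, 18.2, 0.0]
opening: 0.604
```

Request:
{"fn": "servo_tool", "kwargs": {
  "increments": "0 -0.2 0 0 0.6;0 -0.3 0 0 0.6;0 -0.8 0 0 0.6;0 -0.8 -1 0 0.6;0 0 -5 0 0.6;0 -6 -3 0 0.6;0 -6 0 0 0.6;0 -4 0 0 0.6;0 0 0 0 0.6"
}}

```text
time_s: 31.0
eef_pos: [0.6163, 0.2093, 0.1209]
eef_rot: [-0.0, 0.999, -0.054, 0.001]
wrist_force: [-0.5, -0.8, -0.4]
opening: 0.602
```

```bash
python3 look.py d1; python3 zoom.py d1 side 170 240 290 380;python3 zoom.py d1 top 155 235 270 370
python3 - <<'E'
from meas import *
# compare crops of pre/post release and pressing
for n,(a,b,c,d) in dict(side=(185,235,295,365),top=(160,205,305,335)).items():
    A=np.load(f"pics/{n}_c6.npz")["p"][a:b,c:d].astype(np.float32).mean(2)
    for t in("c5","d1"):
        B=np.load(f"pics/{n}_{t}.npz")["p"][a:b,c:d].astype(np.float32).mean(2)
        print(n,t,cv2.phaseCorrelate(A,B,cv2.createHanningWindow(A.shape[::-1],cv2.CV_32F)))
E
```

```text
t 31.00 b [587.7 279.8] z 120.9 toolx-ang(board) 0.5 F_b x-0.4 y-0.9 z-0.4 open 0.60 q6 0.25 tilt -1.00
side c5 ((-0.6494456972104317, -0.20602309999728163), 0.8522138823403252)
side d1 ((-0.0856686572126435, 0.05545039149279063), 0.8066461980342865)
top c5 ((-0.3450798809578597, 0.7049243623416608), 0.9902992396884495)
top d1 ((-0.05115911315814614, 0.5676982502999657), 0.9697958734300401)
```

View pics/z_top_d1.png

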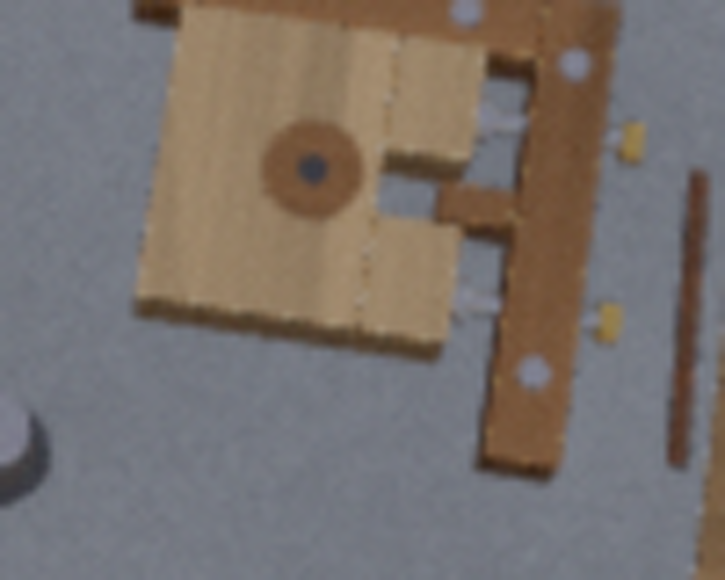

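View pics/z_side_d1.png

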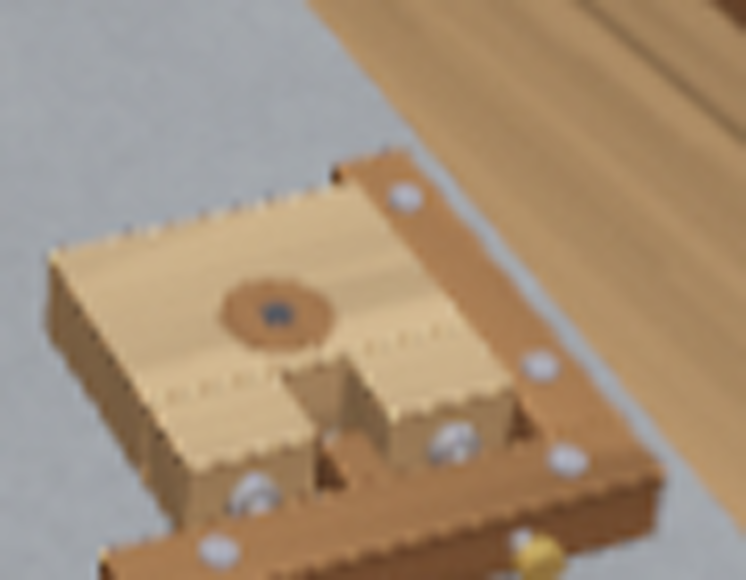

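View pics/d1.png

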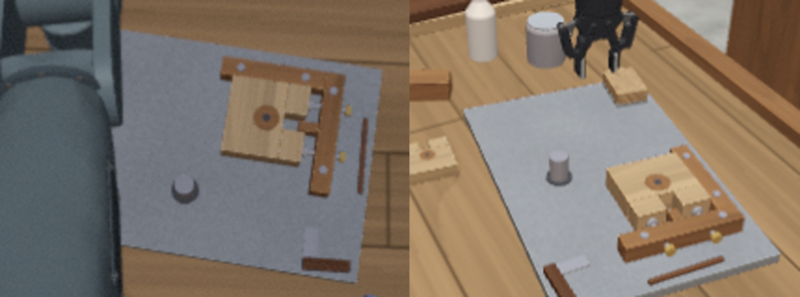

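Unobstructed view: all four sides are visible. Measuring the final pose.

Run:
```python
from meas import *
p=np.load("pics/top_d1.npz")["p"]; g=cv2.cvtColor(p,cv2.COLOR_RGB2GRAY)
c=np.array([589.5,31])
def seg(a,b): return tow(a)[0],tow(b)[0]
for k,a,b in(("left(+y)",(529,92),(649,92)),("near",(529,91),(529,-29)),("notch edge far half",(603,-29),(648,-29)),("notch edge near half",(530,-29),(575,-29)),):
    x,d,r=edge(g,"top",.054,*seg(a,b)); print(k,np.round(tob(x)[0],1),"board ang %.2f"%((np.degrees(np.arctan2(d[1],d[0]))+6.7)%180),"res %.2f"%r)
x,d,r=edge(g,"top",.048,*seg((680,112),(680,-78)));print("stop back",tob(x)[0],(np.degrees(np.arctan2(d[1],d[0]))+6.7)%180)
# inlay centroid
hsv=cv2.cvtColor(p,cv2.COLOR_RGB2HSV)
zc=cv2.resize(p[150:180,290:345,::-1],None,fx=14,fy=14,interpolation=cv2.INTER_CUBIC);cv2.imwrite("pics/gap.png",zc)
```

```text
left(+y) [587.1  90.1] board ang 179.93 res 0.55
near [529.8  37.5] board ang 90.28 res 0.48
notch edge far half [627.5 -29.2] board ang 179.43 res 0.62
notch edge near half [551.8 -29.2] board ang 2.46 res 0.71
stop back [679.56798145  -3.45666712] 90.3284
```

View pics/gap.png

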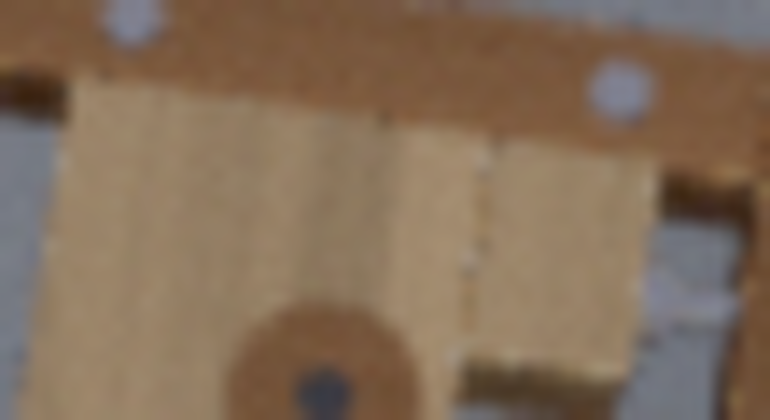

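Near edge at 529.8 + 120 = 649.8, against a stop face at 649.6. Its angle matches the stop's to 0.05°, and no gap is visible. Handing in.

```bash
python3 -c "
from bench import ctrl
print(ctrl.hand_in()); print(ctrl.get_obs()['time_s'])"
```

```text
the job is handed in; nothing more can be done
None
the job is handed in; nothing more can be done
```

The lamp base is home in the corner and the job is handed in, at about 31 s of the 72 allowed.

**What I did:** I pushed the base against the post and turned it a quarter turn clockwise by working its far-left corner and then its near face. I slid it to the stop, then along it with the notch over the key, until I felt the pads. They stand about 18 mm out. A light +x nudge reseated it on the stop. I then pressed it on the pads at about 16.5 N for 1.6 s and about 18.5 N for another 1.5 s, backed off and moved clear.

**Last checks:**
- **Side stop:** the far edge comes out at 649.8 mm against a stop face at 649.6 mm, parallel to about 0.05°, with no gap visible.
- **Pads and key:** the notch is over the key and the notched edge lies at both pads.
- **After release:** the side view shows no shift. The top-view comparison with the pressed state read 0.57 px (about 1.5 mm) mainly across the board. I put that down to the arm leaving the view, because the directly measured edges fit home.
- **Forces:** the highest I saw was about 19.5 N, but I only read them at the end of each move, so brief peaks between readings are not known.
- **Bystanders:** those in the last views look where they were. The mug, the screwdriver and most of the tools outside the crop were not checked again.

**One thing that went wrong on the way:** the first contact with the stop was not fully flush. The base was about 2.5 mm off when it first reached the pads, which is why I added the nudge before the bedding press.

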